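# Pack two work lamps square into the corner of the packing board

## Task

Bring the white lamp that lies askew on the packing board fully home into the board's fenced corner, its long side flush against the side fence and its end against the end fence. Only then fetch the amber lamp from the sloping stand, set it down on the board without dropping it, lens up, and pack it tight beside the white one, long sides touching and its end against the end fence too. Leave both lying square and the red lamp and everything else where they are.

Things in the scene. Friction and masses are not known exactly. Their poses are not given: they have to be found in the camera images.
- corner (a point): inside corner of the packing board, on top of its base plate (8 mm above the table), where two yellow fences meet; a small red square marks it. x: square to the end fence, towards it (away from the robot); y: away from the side fence; z up. Inner face of the end fence: x = 0, y 0 to 230 mm; of the side fence: y = 0, x -240 to 0 mm. The fences are 12 mm thick and stand 40 mm above the plate.
- lamp_white_mid (a point): centre of the black finned lamp with the white lens. A block 120 mm long (its x), 60 wide (y), 55 high (z, towards the lens), about 0.4 kg; this point is its centre, 27.5 mm above its underside. It starts loose on the packing board, lens up, askew: its long side is within 18 degrees of the side fence's direction, 10 to 55 mm short of both fences.
- lamp_amber_mid (a point): centre of the black finned lamp with the amber lens. A block 120 mm long (its x), 60 wide (y), 55 high (z, towards the lens), about 0.4 kg; this point is its centre, 27.5 mm above its underside. It starts on the sloping stand, in the left or right place, long side running up the slope, lens facing square out of the slope, lower end against the lip, 60 mm free beside it.
- slope (a point): point on the slope above the sloping stand's centre, 65 mm above the table; x level, the way the slope rises (away from the robot), z up. The stand is fixed, 250 mm wide (y), 145 mm along the slope, which rises at 30 degrees; a lip 12 mm high runs along its lower edge. It holds two lamps side by side, 62 mm either side of its middle.
- lamp_red_mid (a point): centre of the lamp with the red lens, same block of 120 x 60 x 55 mm, in the stand's other place; not wanted, stays there.
- lamp_white: the white-lens lamp; origin in the centre of its underside, axes as at its centre point.
- lamp_amber: the amber-lens lamp; origin in the centre of its underside, axes as at its centre point.
- board: the packing board: grey plate 8 mm thick, x -240 to 0, y 0 to 230 mm, screwed down, level, with fences on two sides and none on the other two; origin 8 mm below the inside corner point, same axes.
- bracket: a steel U bracket lying on its back, 50 x 110 x 40 mm high; loose bystander, leave it alone. Origin on its underside.
- mug: a white mug, 84 mm across, 95 mm high; loose bystander, leave it alone. Origin on its underside.
- driver: a yellow-handled screwdriver, 200 mm long, lying on the table; loose bystander, leave it alone. Origin on its underside.
- tin: a closed steel can, 70 mm across, 80 mm high; loose bystander, leave it alone. Origin on its underside.

How it is judged (in metres and radians):
On the way, in this order (a step that is already met when the one before it is completed fails the run):
1. the white lamp lies home in the corner, with the amber one still in its place on the stand (x of lamp_white_mid in the frame of corner between -0.066 and -0.054 m and z of lamp_white_mid in the frame of corner between 0.021 and 0.034 m and angle between the x axis of lamp_white_mid and the x axis of corner, either way round below 0.08 rad and angle between lamp_white_mid's own z axis and vertical below 0.1 rad and y of lamp_white_mid in the frame of corner between 0.024 and 0.036 m and distance of lamp_amber_mid from where it was at the start of the episode below 0.02 m), for 0.2 s.
2. the amber lamp lies packed beside it (x of lamp_white_mid in the frame of corner between -0.066 and -0.054 m and z of lamp_white_mid in the frame of corner between 0.021 and 0.034 m and angle between the x axis of each of lamp_white_mid, lamp_amber_mid and the x axis of corner, either way round below 0.08 rad and angle between each of lamp_white_mid, lamp_amber_mid's own z axis and vertical below 0.1 rad and y of lamp_white_mid in the frame of corner between 0.024 and 0.036 m and x of lamp_amber_mid in the frame of corner between -0.066 and -0.054 m and z of lamp_amber_mid in the frame of corner between 0.021 and 0.034 m and y of lamp_amber_mid in the frame of corner between 0.08 and 0.1 m and horizontal distance between lamp_amber_mid and lamp_white_mid below 0.0665 m), for 0.2 s.
At the end, for the whole second after the job is handed in: Both lamps rest flat on the board, lens up (5 deg), square to the fences (4.5 deg); centres at most 66 mm from the end fence; white at most 36 mm from the side fence, amber at most 100 mm; centres under 66.5 mm apart (all of step 2 and linear speed of each of lamp_white, lamp_amber below 0.02 m/s); the robot touches nothing.
It fails at once if a bystander (red lamp, bracket, mug, screwdriver, can) is moved by more than 25 mm (distance of any of lamp_red_mid, bracket, mug, driver, tin from where it was at the start of the episode above 0.025 m).
It fails at once if the amber lamp is dropped: let go, it falls 25 mm or more (faster than 0.7 m/s with no finger on it) (linear speed of lamp_amber above 0.7 m/s and contact force between lamp_amber and the fingers below 0.1 N).
It also fails if it takes over 72 s, if anything falls off the work surface, if the arm or the gripper's body presses on something with over 40 N, if the wrist force passes 120 N, or if a joint passes its speed limit or range.

## Robot

A 7-joint arm with a two-finger parallel gripper is mounted at the origin on the work surface. World frame = base frame: x ahead of the robot, y to its left, z up, the work surface at z = 0. Lengths are in m, angles in degrees, forces in N, time in s.
With the tool pointing down it reaches from about 0.425 to 0.875 m from the base axis. Payload 4.7 kg.
Tool frame: the origin (TCP) lies between the finger pads; the fingertips stand 14 mm ahead of it and the grasp point (between the pads) lies 5 mm behind it (env.tip_reach is the distance from the TCP to the fingertips, in m); z points along the fingers, y is the direction in which the jaws open and shut (so a half turn about z gives the same grasp; the last joint's range is limited). The gripper opens to 87 mm and grips with 3 to 60 N. Pads are 19 mm wide; open, the fingers measure 117 mm over their backs; the gripper's body (75 mm by 190 mm) begins 51 mm behind the grasp point.
Start: joints at [-75.625, 18.392, -4.016, 83.108, 1.295, 78.541, -3.26], TCP at [0.153, 0.632, 0.237] pointing down, gripper open.
Joint ranges: [-163.93, 163.93], [-17.29, 119.83], [-79.2, 71.16], [3.27, 140.29], [-89.18, 269.18], [5.43, 117.66], [-154.24, 154.24]. Speed limits (degrees/s): [147.25, 147.25, 180, 180, 180, 180, 180].

## Interface

Orientations are given as [roll, pitch, yaw] about the fixed x, y, z axes, in that order (R = Rz(yaw) Ry(pitch) Rx(roll)).
In Python, from cell import env gives the robot as it stands. The module is installed in compiled form; this text tells all that it offers.
- The arm moves only by the shell command python3 -m pendant 'ROWS' [FORCE]. ROWS is JSON, a list of rows, each an object of numbers: "rx", "ry", "rz": the turn, a rotation vector about the tool's x, y, z in degrees; "tx", "ty", "tz": the shift along the tool's x, y, z in mm; "jaw": the finger opening in mm, from 0 to 87. In form: [{"rx": .., "ry": .., "rz": .., "tx": .., "ty": .., "tz": .., "jaw": ..}, ...]. A call has 1 to 20 rows; each row shifts and turns the commanded pose from where the row before left it, along the tool's axes as they then stand; what a row does not reach is not made up. A row lasts 1/12 s, in which the tool goes at most 41.7 mm and 7.16 degrees, less where a joint would pass 70% of its speed; a pose out of reach is approached as far as the arm can. A call with a gripper value outside its range is refused whole. The fingers move at their own pace and stop on an object; FORCE is the grip in N (left out, the last holds). Time passes only in rows, so rows that do not move let the fingers close. It gives the time, the measured TCP pose, the force and the opening at its end, in the units of the state.
- env.get_obs(): the state, without advancing time (a new reading comes with each control period).
- env.read_camera(name): name is "side" or "top" or "wrist"; returns a dict with "img" (384x512x3 uint8, red, green, blue), "range_z" (384x512 float32, m along the optical axis (not along the pixel's ray), 0 where there is no reading), "vertical_fov" (degrees; the focal length in pixels is half the picture's height over the tangent of half this angle, whatever the lens; pixels are square), "cx", "cy" (the principal point, pixels), "distortion" ([k1, k2, p1, p2, k3] as OpenCV has them; the pictures are not rectified), "world_to_cam" (4x4, takes a point from world to camera coordinates). Camera axes: x right, y up, looking along -z (the intrinsics and any distortion apply to the point x, -y, -z); pixel columns grow to the right and rows downward; lengths in m; the calibration is good to about 2 mm. A picture is of the moment at which its call begins.
- env.sign_off(): hands the job in, once; it reports no verdict.
The state is a dict: "time_s": time; "qpos": joint angles; "joint_velocities": joint speeds; "effort": joint torques, N m; "tool_pos": TCP position; "tool_rot": TCP orientation; "force": force on the tool from outside, world axes, zero at the start; "wrist_torque": the same for the moment, N m; "grip_width": finger opening in m.
Only numpy, scipy, OpenCV 4.12 (cv2) and the standard library are available. Lean on these libraries where they do the work, as an engineer would, in place of code of your own. Each camera call takes 0.05 s, during which the arm holds its last target.

## Working session

There is one attempt and no reset: what is moved stays moved. The work goes in short steps, Python scripts to look and compute and a shell command to move; the robot and the scene stay as the last step left them, time stands still between calls to the robot, and variables do not carry over. Pictures are saved under pics/ and viewed, and the job is handed in when it is done.

```bash
mkdir -p pics; ls; cat > h.py <<'E'
import numpy as np, cv2
from cell import env
def cam(n,save=None):
    c=env.read_camera(n)
    f=384/2/np.tan(np.radians(c["vertical_fov"])/2)
    c["K"]=np.array([[f,0,c["cx"]],[0,f,c["cy"]],[0,0,1.]]); c["D"]=np.array(c["distortion"],float)
    if save: cv2.imwrite(f"pics/{save}.png",cv2.cvtColor(c["img"],cv2.COLOR_RGB2BGR))
    return c
def rays(c,px):
    px=np.asarray(px,float).reshape(-1,1,2)
    u=cv2.undistortPoints(px,c["K"],c["D"]).reshape(-1,2)
    d=np.c_[u[:,0],-u[:,1],-np.ones(len(u))]
    T=np.linalg.inv(c["world_to_cam"])
    return T[:3,3],d@T[:3,:3].T
def onz(c,px,z):
    o,d=rays(c,px); return o+d*((z-o[2])/d[:,2])[:,None]
def depthpts(c,px):
    px=np.asarray(px); o,d=rays(c,px)
    r=c["range_z"][px[:,1].astype(int),px[:,0].astype(int)]
    return o+d*r[:,None]
E
python3 - <<'E'
from h import *
for n in ["side","top","wrist"]:
    c=cam(n,n+"0"); print(n,c["vertical_fov"],c["cx"],c["cy"],c["D"],np.round(np.linalg.inv(c["world_to_cam"]),3).tolist())
o=env.get_obs(); print({k:np.round(v,3).tolist() for k,v in o.items()}, env.tip_reach)
E
```

```text
pics
side 51.286787616987574 253.1190135690705 195.26412331566743 [-0.00905777  0.          0.          0.          0.        ] [[0.906, 0.272, -0.325, 0.148], [-0.423, 0.54, -0.727, -0.839], [-0.022, 0.796, 0.604, 0.793], [0.0, 0.0, 0.0, 1.0]]
top 54.94844000913319 253.5389983949618 194.81853724482716 [-0.11193755  0.          0.          0.          0.        ] [[-0.006, 0.998, -0.062, 0.432], [-1.0, -0.005, 0.014, 0.018], [0.013, 0.062, 0.998, 1.308], [0.0, 0.0, 0.0, 1.0]]
wrist 61.35684861010633 261.03038620811895 191.830719665856 [-0.06109078  0.          0.          0.          0.        ] [[0.235, -0.93, -0.282, 0.074], [0.972, 0.224, 0.07, 0.65], [-0.002, -0.29, 0.957, 0.385], [0.0, 0.0, 0.0, 1.0]]
{'time_s': 0.15, 'qpos': [-75.626, 18.428, -4.016, 83.157, 1.295, 78.541, -3.257], 'joint_velocities': [-0.06, -0.14, -0.136, -0.284, -0.012, -0.047, 0.048], 'effort': [-0.001, -49.179, -0.405, -31.288, -0.064, 0.04, 0.0], 'tool_pos': [0.152, 0.631, 0.236], 'tool_rot': [-179.919, 0.005, 166.438], 'force': [0.322, -0.034, 0.018], 'wrist_torque': [0.042, 0.035, 0.015], 'grip_width': 0.087} 0.014
```

View pictures.

View pics/top0.png

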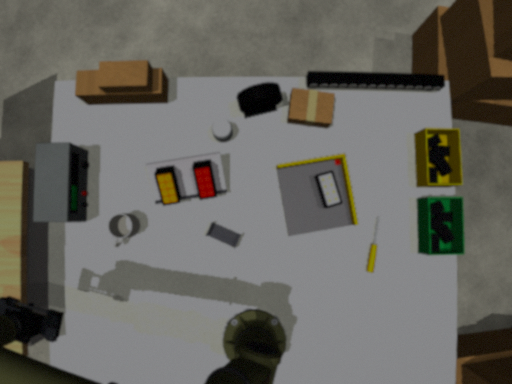

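View pics/side0.png

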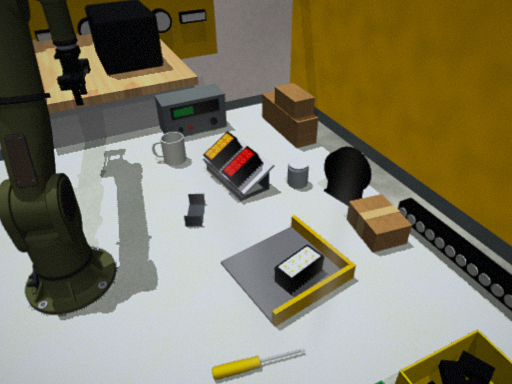

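```bash
python3 - <<'E'
from h import *
c=cam("top"); im=c["img"]
cv2.imwrite("pics/topz.png",cv2.cvtColor(cv2.resize(im[130:260,90:400],None,fx=2.5,fy=2.5,interpolation=cv2.INTER_CUBIC),cv2.COLOR_RGB2BGR))
hsv=cv2.cvtColor(im,cv2.COLOR_RGB2HSV)
def comp(mask,name,z):
    n,l,s,ce=cv2.connectedComponentsWithStats(mask.astype(np.uint8))
    for i in range(1,n):
        if s[i,4]>15 and 90<ce[i][0]<400 and 130<ce[i][1]<260:
            ys,xs=np.where(l==i); p=depthpts(c,np.c_[xs,ys])
            print(name,s[i].tolist(),np.round(ce[i],1),"onz",np.round(onz(c,[ce[i]],z),3),"depth med",np.round(np.median(p,0),3))
            r=cv2.minAreaRect(np.c_[xs,ys].astype(np.float32)); print("   rect",np.round(onz(c,cv2.boxPoints(r),z),3).tolist())
H,S,V=hsv[...,0].astype(int),hsv[...,1],hsv[...,2]
comp((H>22)&(H<34)&(S>150)&(V>100),"yellow",.048)
comp((H>12)&(H<=24)&(S>150)&(V>100),"amber",.12)
comp(((H<8)|(H>172))&(S>150)&(V>80),"red",.1)
E
```

```text
yellow [277, 154, 80, 70, 369] [329.8 174.9] onz [[ 0.578 -0.264  0.048]] depth med [ 0.614 -0.311  0.048]
   rect [[0.609, -0.081, 0.048], [0.747, -0.183, 0.048], [0.545, -0.457, 0.048], [0.409, -0.351, 0.048]]
yellow [158, 175, 13, 7, 56] [164.2 178. ] onz [[0.57  0.307 0.048]] depth med [0.561 0.288 0.129]
   rect [[0.576, 0.331, 0.048], [0.581, 0.288, 0.048], [0.564, 0.285, 0.048], [0.558, 0.328, 0.048]]
yellow [160, 182, 13, 7, 53] [165.8 185. ] onz [[0.546 0.301 0.048]] depth med [0.539 0.288 0.117]
   rect [[0.551, 0.323, 0.048], [0.557, 0.281, 0.048], [0.54, 0.278, 0.048], [0.534, 0.321, 0.048]]
yellow [161, 189, 14, 7, 57] [167.6 191.9] onz [[0.522 0.295 0.048]] depth med [0.517 0.284 0.104]
   rect [[0.527, 0.319, 0.048], [0.533, 0.274, 0.048], [0.516, 0.271, 0.048], [0.509, 0.316, 0.048]]
yellow [163, 196, 14, 6, 51] [169.2 198.5] onz [[0.499 0.289 0.048]] depth med [0.495 0.283 0.092]
   rect [[0.504, 0.312, 0.048], [0.51, 0.267, 0.048], [0.494, 0.265, 0.048], [0.488, 0.31, 0.048]]
yellow [367, 245, 9, 27, 151] [371.5 258.3] onz [[ 0.289 -0.405  0.048]] depth med [ 0.286 -0.414  0.024]
   rect [[0.247, -0.387, 0.048], [0.337, -0.405, 0.048], [0.333, -0.425, 0.048], [0.243, -0.407, 0.048]]
amber [157, 174, 20, 29, 384] [166.8 187.9] onz [[0.529 0.282 0.12 ]] depth med [0.53  0.284 0.111]
   rect [[0.571, 0.316, 0.12], [0.581, 0.273, 0.12], [0.488, 0.249, 0.12], [0.478, 0.291, 0.12]]
red [335, 160, 5, 5, 21] [337.1 161.7] onz [[ 0.616 -0.278  0.1  ]] depth med [ 0.63  -0.3    0.009]
   rect [[0.622, -0.271, 0.1], [0.622, -0.285, 0.1], [0.608, -0.284, 0.1], [0.608, -0.271, 0.1]]
red [195, 167, 19, 31, 433] [204.1 182.1] onz [[0.55  0.163 0.1  ]] depth med [0.549 0.162 0.11 ]
   rect [[0.593, 0.197, 0.1], [0.602, 0.149, 0.1], [0.505, 0.129, 0.1], [0.496, 0.177, 0.1]]
```

```bash
python3 - <<'E'
from h import *
cam("wrist","wrist0b")
E
```

```text
(no output)
```

View pics/topz.png

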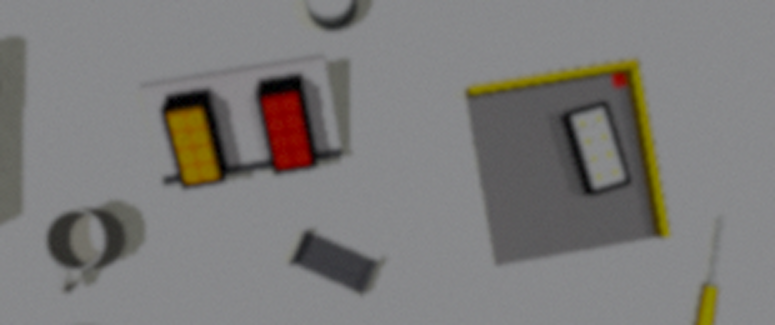

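```bash
cat > meas.py <<'E'
from h import *
def cloud(c):
    ys,xs=np.mgrid[0:384,0:512]; px=np.c_[xs.ravel(),ys.ravel()]
    P=depthpts(c,px); ok=c["range_z"].ravel()>0
    return P,ok,c["img"].reshape(-1,3),px
def rect(P):
    r=cv2.minAreaRect(P[:,:2].astype(np.float32)*1000); b=cv2.boxPoints(r)
    e=[b[1]-b[0],b[2]-b[1]]; i=np.argmax([np.linalg.norm(v) for v in e])
    a=np.degrees(np.arctan2(e[i][1],e[i][0]))
    a=(a+90)%180-90
    return np.round(r[0],1),np.round(sorted([np.linalg.norm(v) for v in e]),1),round(float(a),2)
def line(P):
    d=cv2.fitLine(P[:,:2].astype(np.float32),cv2.DIST_HUBER,0,0.002,0.001).ravel(); return d
def fences(P,ok,col):
    hsv=cv2.cvtColor(col.reshape(-1,1,3),cv2.COLOR_RGB2HSV).reshape(-1,3).astype(int)
    m=ok&(hsv[:,0]>20)&(hsv[:,0]<35)&(hsv[:,1]>140)&(hsv[:,2]>70)&(P[:,2]>.040)&(P[:,2]<.056)&(P[:,1]<0)&(P[:,0]>.35)&(P[:,0]<.75)
    Q=P[m]
    return Q
E
python3 - <<'E'
from meas import *
c=cam("top"); P,ok,col,px=cloud(c)
Q=fences(P,ok,col); print(len(Q),Q.min(0),Q.max(0))
# initial axes guess
yaw=np.radians(10.)
corner=np.array([.64,-.31])
for it in range(4):
    R=np.array([[np.cos(yaw),-np.sin(yaw)],[np.sin(yaw),np.cos(yaw)]])
    L=(Q[:,:2]-corner)@R
    e=(abs(L[:,0]-.006)<.02)&(L[:,1]>.02)&(L[:,1]<.22); s=(abs(L[:,1]+.006)<.02)&(L[:,0]<-.02)&(L[:,0]>-.23)
    le,ls=line(Q[e]),line(Q[s])
    ae=np.arctan2(le[1],le[0]); as_=np.arctan2(ls[1],ls[0])
    ae=(ae-np.pi/2+np.pi/2)%np.pi-np.pi/2; as_=(as_+np.pi/2)%np.pi-np.pi/2
    print(e.sum(),s.sum(),np.degrees(ae),np.degrees(as_))
    yaw=(ae+as_)/2
    R=np.array([[np.cos(yaw),-np.sin(yaw)],[np.sin(yaw),np.cos(yaw)]])
    mx=np.median((Q[e][:,:2]@R)[:,0])-.006; my=np.median((Q[s][:,:2]@R)[:,1])+.006
    corner=R@[mx,my]
    print("corner",corner,"yaw",np.degrees(yaw))
L=(P[:,:2]-corner)@R
m=ok&(L[:,0]>-.23)&(L[:,0]<-.003)&(L[:,1]>.003)&(L[:,1]<.2)
plate=m&(L[:,1]>.13); print("plate z",np.median(P[plate,2]))
w=m&(P[:,2]>.05); print("white z",np.percentile(P[w,2],[10,50,90]),rect(P[w]), "L",rect(L[w]))
# lens rect
hsv=cv2.cvtColor(col.reshape(-1,1,3),cv2.COLOR_RGB2HSV).reshape(-1,3).astype(int)
l=w&(hsv[:,2]>110)&(hsv[:,1]<90); print("lens",rect(P[l]),rect(L[l]),L[l].mean(0))
for nm,cond in (("amber",(hsv[:,0]>12)&(hsv[:,0]<34)),("red",(hsv[:,0]<8)|(hsv[:,0]>172))):
    k=ok&cond&(hsv[:,1]>150)&(hsv[:,2]>80)&(P[:,1]>.05)&(P[:,1]<.4)&(P[:,2]>.06)
    X=P[k]; ce=np.median(X,0); u,s_,vt=np.linalg.svd(X-X.mean(0)); n=vt[2]*np.sign(vt[2][2])
    print(nm,k.sum(),X.mean(0),"n",n,"tilt",np.degrees(np.arccos(n[2])),"rise az",np.degrees(np.arctan2(-n[1],-n[0])),"long",vt[0],rect(X), np.degrees(np.arctan2(*(vt[0][1::-1]))))
E
```

```text
481 [ 0.41099511 -0.72254489  0.04001718] [ 0.73534242 -0.08149881  0.0556884 ]
156 220 8.854315 9.845164
corner [ 0.63997134 -0.30629234] yaw 9.34974
154 219 8.757695 9.736823
corner [ 0.63982739 -0.30639271] yaw 9.247259
154 219 8.757695 9.736823
corner [ 0.63982739 -0.30639271] yaw 9.247259
154 219 8.757695 9.736823
corner [ 0.63982739 -0.30639271] yaw 9.247259
plate z 0.008113963650960176
white z [0.05931272 0.06304118 0.06616544] (array([ 530. , -258.3]), array([ 62.5, 120.2], dtype=float32), 16.85) L (array([-100.7,   65.2]), array([ 62.5, 120.2], dtype=float32), 7.61)
lens (array([ 528.8, -257.5]), array([ 44. , 100.8], dtype=float32), 15.73) (array([-101.7,   66.1]), array([ 44. , 100.8], dtype=float32), 6.48) [-0.10194356  0.06685966]
amber 588 [0.61802799 0.3016137  0.12320842] n [ 0.03215729 -0.7024809   0.71097574] tilt 44.68564048865185 rise az 92.62098456996596 long [-0.97017408 -0.19293954 -0.14675349] (array([707.4, 331.1]), array([ 97.1, 459.3], dtype=float32), 7.44) -168.75227708735997
red 431 [0.54820018 0.1616795  0.11072259] n [-0.49535496 -0.07577281  0.86537965] tilt 30.07391494838303 rise az 8.696931725019779 long [-0.85557599 -0.12989188 -0.50111657] (array([547.4, 161.7]), array([47.2, 91.5], dtype=float32), 8.19) -171.3673870910772
```

```bash
python3 -m pendant '[{"rz":6.72},{"rz":6.72},{"rz":6.72},{"rz":6.72},{"rz":6.72},{"rz":6.72},{"rz":6.72},{"rz":6.72},{"rz":6.72},{"rz":6.72}]'; python3 -m pendant '[{"tx":-35,"ty":17},{"tx":-35,"ty":17},{"tx":-35,"ty":17},{"tx":-35,"ty":17},{"tx":-35,"ty":17},{"tx":-35,"ty":17},{"tx":-35,"ty":17},{"tx":-35,"ty":17},{"tx":-35,"ty":17},{"tx":-35,"ty":17},{"tx":-35,"ty":17},{"tx":-35,"ty":17}]'
```

```text
invalid input at $[0]: expected keys rx, ry, rz, tx, ty, tz, jaw
invalid input at $[0]: expected keys rx, ry, rz, tx, ty, tz, jaw
```

```bash
python3 -m pendant '[{"rx":0,"ry":0,"rz":6.72,"tx":0,"ty":0,"tz":0,"jaw":87},{"rx":0,"ry":0,"rz":6.72,"tx":0,"ty":0,"tz":0,"jaw":87},{"rx":0,"ry":0,"rz":6.72,"tx":0,"ty":0,"tz":0,"jaw":87},{"rx":0,"ry":0,"rz":6.72,"tx":0,"ty":0,"tz":0,"jaw":87},{"rx":0,"ry":0,"rz":6.72,"tx":0,"ty":0,"tz":0,"jaw":87},{"rx":0,"ry":0,"rz":6.72,"tx":0,"ty":0,"tz":0,"jaw":87},{"rx":0,"ry":0,"rz":6.72,"tx":0,"ty":0,"tz":0,"jaw":87},{"rx":0,"ry":0,"rz":6.72,"tx":0,"ty":0,"tz":0,"jaw":87},{"rx":0,"ry":0,"rz":6.72,"tx":0,"ty":0,"tz":0,"jaw":87},{"rx":0,"ry":0,"rz":6.72,"tx":0,"ty":0,"tz":0,"jaw":87}]'; python3 -m pendant '[{"rx":0,"ry":0,"rz":0,"tx":-35,"ty":17,"tz":0,"jaw":87},{"rx":0,"ry":0,"rz":0,"tx":-35,"ty":17,"tz":0,"jaw":87},{"rx":0,"ry":0,"rz":0,"tx":-35,"ty":17,"tz":0,"jaw":87},{"rx":0,"ry":0,"rz":0,"tx":-35,"ty":17,"tz":0,"jaw":87},{"rx":0,"ry":0,"rz":0,"tx":-35,"ty":17,"tz":0,"jaw":87},{"rx":0,"ry":0,"rz":0,"tx":-35,"ty":17,"tz":0,"jaw":87},{"rx":0,"ry":0,"rz":0,"tx":-35,"ty":17,"tz":0,"jaw":87},{"rx":0,"ry":0,"rz":0,"tx":-35,"ty":17,"tz":0,"jaw":87},{"rx":0,"ry":0,"rz":0,"tx":-35,"ty":17,"tz":0,"jaw":87},{"rx":0,"ry":0,"rz":0,"tx":-35,"ty":17,"tz":0,"jaw":87},{"rx":0,"ry":0,"rz":0,"tx":-35,"ty":17,"tz":0,"jaw":87},{"rx":0,"ry":0,"rz":0,"tx":-35,"ty":17,"tz":0,"jaw":87}]'
```

```text
time_s: 1.13
tool_pos: [0.1524, 0.6318, 0.2365]
tool_rot: [-180.0, 0.0, 98.9]
force: [0.1, 0.4, -0.3]
grip_width: 0.0865
time_s: 2.13
tool_pos: [0.422, 0.2483, 0.2369]
tool_rot: [180.0, -0.1, 99.2]
force: [0.8, 0.5, -0.3]
grip_width: 0.0868
```

```bash
python3 - <<'E'
from h import *
c=cam("wrist","w1"); 
np.savez("w1.npz",img=c["img"],r=c["range_z"],K=c["K"],D=c["D"],T=c["world_to_cam"])
E
python3 -m pendant '[{"rx":0,"ry":0,"rz":0,"tx":-38,"ty":2.4,"tz":0,"jaw":87},{"rx":0,"ry":0,"rz":0,"tx":-38,"ty":2.4,"tz":0,"jaw":87},{"rx":0,"ry":0,"rz":0,"tx":-38,"ty":2.4,"tz":0,"jaw":87},{"rx":0,"ry":0,"rz":0,"tx":-38,"ty":2.4,"tz":0,"jaw":87},{"rx":0,"ry":0,"rz":0,"tx":-38,"ty":2.4,"tz":0,"jaw":87},{"rx":0,"ry":0,"rz":0,"tx":-38,"ty":2.4,"tz":0,"jaw":87},{"rx":0,"ry":0,"rz":0,"tx":-38,"ty":2.4,"tz":0,"jaw":87},{"rx":0,"ry":0,"rz":0,"tx":-38,"ty":2.4,"tz":0,"jaw":87},{"rx":0,"ry":0,"rz":0,"tx":-38,"ty":2.4,"tz":0,"jaw":87},{"rx":0,"ry":0,"rz":0,"tx":-38,"ty":2.4,"tz":0,"jaw":87},{"rx":0,"ry":0,"rz":0,"tx":-38,"ty":2.4,"tz":0,"jaw":87},{"rx":0,"ry":0,"rz":0,"tx":-38,"ty":2.4,"tz":0,"jaw":87}]'
python3 - <<'E'
from h import *
cam("wrist","w2")
E
```

```text
time_s: 3.18
tool_pos: [0.5233, -0.1967, 0.237]
tool_rot: [179.9, -0.0, 99.3]
force: [0.4, 0.2, -0.4]
grip_width: 0.0871
```

View pics/w1.png

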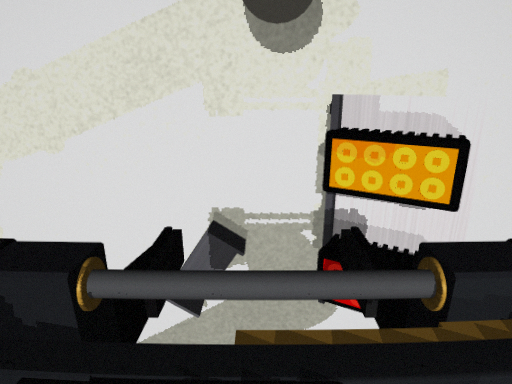

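View pics/w2.png

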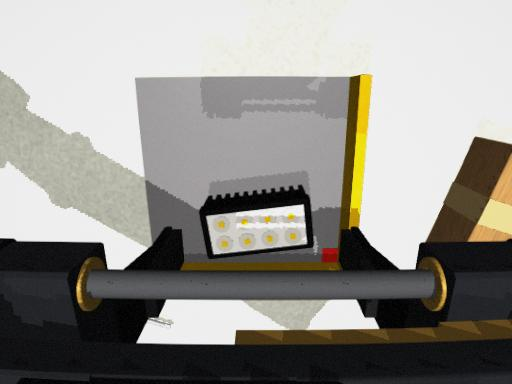

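```bash
cat > m2.py <<'E'
from meas import *
yaw=np.radians(9.25); corner=np.array([.6398,-.3064])
R=np.array([[np.cos(yaw),-np.sin(yaw)],[np.sin(yaw),np.cos(yaw)]])
def look(n,save):
    c=cam(n,save); P,ok,col,px=cloud(c); L=(P[:,:2]-corner)@R
    hsv=cv2.cvtColor(col.reshape(-1,1,3),cv2.COLOR_RGB2HSV).reshape(-1,3).astype(int)
    return c,P,ok,L,hsv
E
python3 - <<'E'
from m2 import *
c,P,ok,L,h=look("wrist","w2")
print("plate z",np.median(P[ok&(L[:,0]<-.13)&(L[:,0]>-.2)&(L[:,1]>.15)&(L[:,1]<.2),2]))
y=ok&(h[:,0]>20)&(h[:,0]<35)&(h[:,1]>140)&(abs(P[:,2]-.048)<.003)
e=y&(abs(L[:,0])<.03)&(L[:,1]>.02)&(L[:,1]<.23)
l=line(L[e]); print("end fence top",e.sum(),np.percentile(L[e,0],[2,50,98]),"ang",np.degrees(np.arctan2(-l[0],l[1])),"yrange",L[e,1].min(),L[e,1].max())
w=ok&(abs(P[:,2]-.063)<.004)&(L[:,0]>-.23)&(L[:,0]<-.003)&(L[:,1]>.01)&(L[:,1]<.15)
print("white",w.sum(),np.median(P[w,2]),rect(L[w]))
m=ok&((h[:,0]<8)|(h[:,0]>172))&(h[:,1]>150)&(P[:,2]<.02); print("redsq",m.sum(),L[m].mean(0),np.ptp(L[m],0))
# amber from w1
z=np.load("w1.npz"); c=dict(img=z["img"],range_z=z["r"],K=z["K"],D=z["D"],world_to_cam=z["T"])
P,ok,col,px=cloud(c); h=cv2.cvtColor(col.reshape(-1,1,3),cv2.COLOR_RGB2HSV).reshape(-1,3).astype(int)
a=ok&(h[:,0]>10)&(h[:,0]<34)&(h[:,1]>150)&(h[:,2]>80)&(px[:,1]<230)&(px[:,0]>300)
X=P[a]; u,s,vt=np.linalg.svd(X-X.mean(0),full_matrices=False); n=vt[2]*np.sign(vt[2][2])
print(a.sum(),"amber lens mean",X.mean(0),"n",n,"tilt",np.degrees(np.arccos(n[2])),"rise az",np.degrees(np.arctan2(-n[1],-n[0])),"long az",np.degrees(np.arctan2(vt[0][1],vt[0][0])),"res",s[2]/np.sqrt(len(X)))
x=np.array([np.cos(np.radians(30))*np.cos(np.radians(9)),np.cos(np.radians(30))*np.sin(np.radians(9)),.5])
q=(X-X.mean(0))@np.c_[vt[0],vt[1]]; print("ext",np.ptp(q,0),"mid",X.mean(0)+np.c_[vt[0],vt[1]]@((q.max(0)+q.min(0))/2))
# min rect in plane
print(rect(q))
E
```

```text
plate z 0.3074064769013833
end fence top 1910 [0.00074717 0.00607042 0.01211493] ang -179.86595 yrange 0.04854744912217257 0.22600353162251058
white 5687 0.0641475312535511 (array([-102.2,   67.1]), array([ 60. , 119.4], dtype=float32), 7.13)
redsq 209 [-0.01059645  0.00822936] [0.15053587 0.0980652 ]
6550 amber lens mean [0.5311766  0.28434906 0.1140468 ] n [-0.49372691 -0.08097586  0.8658387 ] tilt 30.021388040654806 rise az 9.314123808561314 long az 8.990887511769795 res 0.0008396984120483467
ext [0.10511145 0.04766319] mid [0.52786025 0.2831729  0.11204572]
(array([-4. , -0.7]), array([ 47.5, 105.1], dtype=float32), -0.14)
```

```bash
python3 -m pendant '[{"rx":0,"ry":0,"rz":0,"tx":5,"ty":0,"tz":30,"jaw":75},{"rx":0,"ry":0,"rz":0,"tx":0,"ty":0,"tz":38,"jaw":75},{"rx":0,"ry":0,"rz":0,"tx":0,"ty":0,"tz":38,"jaw":75},{"rx":0,"ry":0,"rz":0,"tx":0,"ty":0,"tz":38,"jaw":75},{"rx":0,"ry":0,"rz":0,"tx":0,"ty":0,"tz":35,"jaw":75},{"rx":0,"ry":0,"rz":0,"tx":0,"ty":0,"tz":20,"jaw":75},{"rx":0,"ry":0,"rz":0,"tx":0,"ty":0,"tz":7,"jaw":75},{"rx":0,"ry":0,"rz":0,"tx":0,"ty":0,"tz":0,"jaw":75}]'; 
python3 -m pendant '[{"rx":0,"ry":0,"rz":0,"tx":-8,"ty":0,"tz":0,"jaw":75},{"rx":0,"ry":0,"rz":0,"tx":-8,"ty":0,"tz":0,"jaw":75},{"rx":0,"ry":0,"rz":0,"tx":-6,"ty":0,"tz":0,"jaw":75},{"rx":0,"ry":0,"rz":0,"tx":-6,"ty":0,"tz":0,"jaw":75},{"rx":0,"ry":0,"rz":0,"tx":-6,"ty":0,"tz":0,"jaw":75},{"rx":0,"ry":0,"rz":0,"tx":-6,"ty":0,"tz":0,"jaw":75},{"rx":0,"ry":0,"rz":0,"tx":0,"ty":0,"tz":0,"jaw":75}]'
```

```text
time_s: 3.95
tool_pos: [0.5208, -0.1893, 0.029]
tool_rot: [-179.8, -0.1, 99.3]
force: [-0.2, -0.5, 0.4]
grip_width: 0.0752
time_s: 4.53
tool_pos: [0.5293, -0.2304, 0.0314]
tool_rot: [179.9, -0.0, 99.2]
force: [1.0, 3.6, 1.7]
grip_width: 0.0748
```

```bash

python3 -m pendant '[{"rx":0,"ry":0,"rz":0,"tx":-6,"ty":0,"tz":0,"jaw":75},{"rx":0,"ry":0,"rz":0,"tx":-5,"ty":0,"tz":0,"jaw":75},{"rx":0,"ry":0,"rz":0,"tx":-4,"ty":0,"tz":0,"jaw":75},{"rx":0,"ry":0,"rz":0,"tx":-3,"ty":0,"tz":0,"jaw":75},{"rx":0,"ry":0,"rz":0,"tx":-2,"ty":0,"tz":0,"jaw":75},{"rx":0,"ry":0,"rz":0,"tx":0,"ty":0,"tz":0,"jaw":75}]'
python3 - <<'E'
from m2 import *
c,P,ok,L,h=look("top","t3")
w=ok&(P[:,2]>.05)&(P[:,2]<.066)&(L[:,0]>-.23)&(L[:,0]<-.003)&(L[:,1]>.003)&(L[:,1]<.15)
l=w&(h[:,2]>110)&(h[:,1]<90); print(rect(L[w]),"lens",rect(L[l]))
E
```

```text
time_s: 5.03
tool_pos: [0.5319, -0.2488, 0.0309]
tool_rot: [180.0, -0.1, 99.2]
force: [-0.1, 5.0, 4.1]
grip_width: 0.0746
(array([-58.5,  74.1]), array([0., 0.], dtype=float32), 0.0) lens (array([0., 0.]), array([0., 0.], dtype=float32), 0.0)
```

View pics/t3.png

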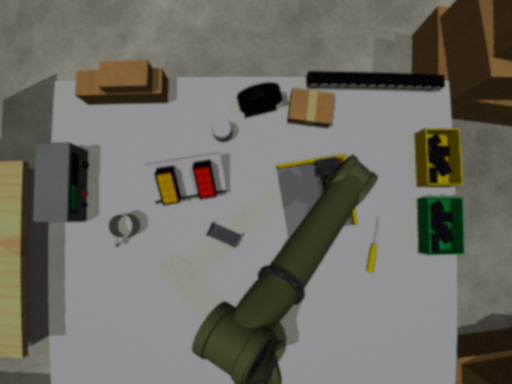

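```bash

python3 -m pendant '[{"rx":0,"ry":0,"rz":0,"tx":-2,"ty":0,"tz":0,"jaw":75},{"rx":0,"ry":0,"rz":0,"tx":-2,"ty":0,"tz":0,"jaw":75},{"rx":0,"ry":0,"rz":0,"tx":0,"ty":0,"tz":0,"jaw":75},{"rx":0,"ry":0,"rz":0,"tx":0,"ty":0,"tz":0,"jaw":75}]'
python3 -m pendant '[{"rx":0,"ry":0,"rz":0,"tx":-2,"ty":0,"tz":0,"jaw":75},{"rx":0,"ry":0,"rz":0,"tx":0,"ty":0,"tz":0,"jaw":75},{"rx":0,"ry":0,"rz":0,"tx":0,"ty":0,"tz":0,"jaw":75}]'
python3 - <<'E'
from m2 import *
c,P,ok,L,h=look("side","s3")
E
```

```text
time_s: 5.42
tool_pos: [0.5324, -0.2527, 0.0307]
tool_rot: [180.0, -0.1, 99.3]
force: [-0.1, 4.2, 4.0]
grip_width: 0.0753
time_s: 5.67
tool_pos: [0.5327, -0.2547, 0.0307]
tool_rot: [180.0, -0.1, 99.3]
force: [-0.4, 5.1, 3.7]
grip_width: 0.0749
```

View pics/s3.png

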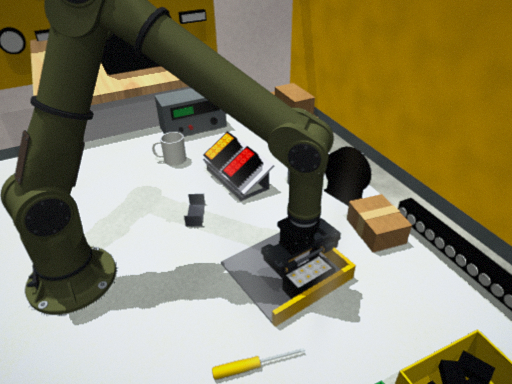

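```bash

python3 -m pendant '[{"rx":0,"ry":0,"rz":0,"tx":-2,"ty":0,"tz":0,"jaw":75},{"rx":0,"ry":0,"rz":0,"tx":0,"ty":0,"tz":0,"jaw":75},{"rx":0,"ry":0,"rz":0,"tx":0,"ty":0,"tz":0,"jaw":75}]'
python3 - <<'E'
from m2 import *
c,P,ok,L,h=look("side","s4")
w=ok&(abs(P[:,2]-.063)<.004)&(L[:,0]>-.23)&(L[:,0]<-.003)&(L[:,1]>-.02)&(L[:,1]<.15)
l=w&(h[:,2]>110)&(h[:,1]<90); print(rect(L[w]),"lens",rect(L[l]))
cv2.imwrite("pics/s4z.png",cv2.cvtColor(cv2.resize(c["img"][220:330,210:370],None,fx=4,fy=4),cv2.COLOR_RGB2BGR))
E
```

```text
time_s: 5.97
tool_pos: [0.5327, -0.255, 0.0306]
tool_rot: [-180.0, -0.3, 99.3]
force: [-1.9, 9.0, 6.3]
grip_width: 0.0747
(array([-104.6,   36.6]), array([ 81.8, 120.2], dtype=float32), 0.61) lens (array([-104. ,   27.5]), array([ 46.7, 105. ], dtype=float32), 0.37)
```

View pics/s4z.png

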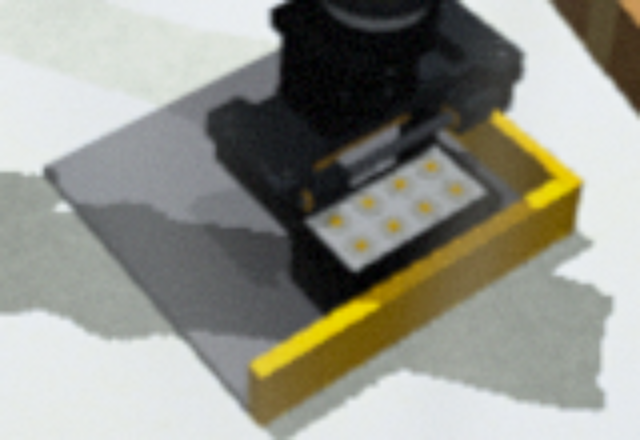

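```bash

python3 -m pendant '[{"rx":0,"ry":0,"rz":0,"tx":-2,"ty":0,"tz":0,"jaw":75},{"rx":0,"ry":0,"rz":0,"tx":0,"ty":0,"tz":0,"jaw":75},{"rx":0,"ry":0,"rz":0,"tx":0,"ty":0,"tz":0,"jaw":75}]'
python3 -m pendant '[{"rx":0,"ry":0,"rz":0,"tx":12,"ty":0,"tz":0,"jaw":75},{"rx":0,"ry":0,"rz":0,"tx":12,"ty":0,"tz":-10,"jaw":20},{"rx":0,"ry":0,"rz":0,"tx":6,"ty":0,"tz":-30,"jaw":20},{"rx":0,"ry":0,"rz":0,"tx":0,"ty":0,"tz":-30,"jaw":20},{"rx":0,"ry":0,"rz":0,"tx":0,"ty":0,"tz":0,"jaw":20}]'
python3 -c "
from cell import env
print(env.get_obs()['qpos'])"
```

```text
time_s: 6.27
tool_pos: [0.5327, -0.255, 0.0306]
tool_rot: [-179.9, -0.5, 99.3]
force: [-4.9, 12.9, 10.6]
grip_width: 0.0747
time_s: 6.68
tool_pos: [0.5313, -0.2329, 0.1058]
tool_rot: [179.6, 0.3, 99.2]
force: [0.5, -1.0, 0.3]
grip_width: 0.0558
[-21.81678654  21.03289064  51.41248615 104.16914207 -18.37793466
  63.01553213  45.2553804 ]
```

```bash

python3 -m pendant '[{"rx":0,"ry":0,"rz":-7,"tx":0,"ty":-15,"tz":0,"jaw":20}]'
python3 -c "
from cell import env
print(env.get_obs()['qpos'])"
```

```text
time_s: 6.77
tool_pos: [0.5172, -0.2333, 0.1027]
tool_rot: [179.7, 0.3, 106.4]
force: [0.2, -0.2, 0.5]
grip_width: 0.0495
[-21.29102745  19.21129967  50.50907057 105.9784349  -16.65659465
  62.13941697  51.84810533]
```

```bash

python3 -m pendant '[{"rx":0,"ry":0,"rz":7,"tx":0,"ty":0,"tz":0,"jaw":20},{"rx":0,"ry":0,"rz":7,"tx":0,"ty":0,"tz":0,"jaw":20},{"rx":0,"ry":0,"rz":7,"tx":0,"ty":0,"tz":0,"jaw":20},{"rx":0,"ry":0,"rz":7,"tx":0,"ty":0,"tz":0,"jaw":20},{"rx":0,"ry":0,"rz":7,"tx":0,"ty":0,"tz":0,"jaw":20},{"rx":0,"ry":0,"rz":7,"tx":0,"ty":0,"tz":0,"jaw":20},{"rx":0,"ry":0,"rz":7,"tx":0,"ty":0,"tz":0,"jaw":20},{"rx":0,"ry":0,"rz":7,"tx":0,"ty":0,"tz":0,"jaw":20},{"rx":0,"ry":0,"rz":7,"tx":0,"ty":0,"tz":0,"jaw":20},{"rx":0,"ry":0,"rz":7,"tx":0,"ty":0,"tz":0,"jaw":20},{"rx":0,"ry":0,"rz":7,"tx":0,"ty":0,"tz":0,"jaw":20},{"rx":0,"ry":0,"rz":7,"tx":0,"ty":0,"tz":0,"jaw":20},{"rx":0,"ry":0,"rz":7,"tx":0,"ty":0,"tz":0,"jaw":20},{"rx":0,"ry":0,"rz":6,"tx":0,"ty":0,"tz":0,"jaw":20},{"rx":0,"ry":0,"rz":0,"tx":0,"ty":0,"tz":0,"jaw":20}]'
cat > b.py <<'E'
from m2 import *
import sys
o=env.get_obs(); p=np.array(o["tool_pos"]); print("board",np.round((p[:2]-corner)@R*1000,1),"z",round(p[2]*1000,1),"rot",np.round(o["tool_rot"],2),"q",np.round(o["qpos"],1),"t",o["time_s"],"F",np.round(np.r_[R.T@np.array(o["force"])[:2],o["force"][2]],1))
E
python3 b.py
```

```text
time_s: 8.02
tool_pos: [0.5132, -0.2339, 0.1004]
tool_rot: [179.9, 0.0, 9.0]
force: [-0.6, 0.4, -0.1]
grip_width: 0.0199
board [-113.3   92. ] z 100.4 rot [1.7988e+02 4.0000e-02 9.0100e+00] q [-33.3  27.6  68.4 106.5 -28.2  65.3 -35.9] t 8.0167 F [-0.6  0.5 -0.1]
```

```bash

python3 -m pendant '[{"rx":0,"ry":0,"rz":0,"tx":-26,"ty":0,"tz":0,"jaw":20},{"rx":0,"ry":0,"rz":0,"tx":-26,"ty":20,"tz":0,"jaw":20}]';python3 b.py
```

```text
time_s: 8.18
tool_pos: [0.4659, -0.2579, 0.0996]
tool_rot: [-180.0, 0.1, 9.8]
force: [0.2, -0.9, -0.1]
grip_width: 0.0198
board [-163.8   75.8] z 99.6 rot [-1.7997e+02  1.1000e-01  9.7800e+00] q [-32.2  21.8  68.9 110.8 -22.8  63.1 -34.2] t 8.1833 F [ 0.  -0.9 -0.1]
```

```bash

python3 -m pendant '[{"rx":0,"ry":0,"rz":0,"tx":-25,"ty":21,"tz":0,"jaw":20},{"rx":0,"ry":0,"rz":0,"tx":0,"ty":21,"tz":0,"jaw":20},{"rx":0,"ry":0,"rz":0,"tx":0,"ty":0,"tz":20,"jaw":20},{"rx":0,"ry":0,"rz":0,"tx":0,"ty":0,"tz":0,"jaw":20}]';python3 b.py
```

```text
time_s: 8.52
tool_pos: [0.4453, -0.3071, 0.0787]
tool_rot: [-180.0, 0.1, 9.2]
force: [-1.5, 1.3, -0.4]
grip_width: 0.0202
board [-192.1   30.6] z 78.7 rot [-1.7996e+02  1.5000e-01  9.2000e+00] q [-23.   24.3  65.5 110.6 -25.2  61.4 -27.6] t 8.5167 F [-1.2  1.5 -0.4]
```

```bash

python3 -m pendant '[{"rx":0,"ry":0,"rz":0,"tx":0,"ty":0,"tz":25,"jaw":20},{"rx":0,"ry":0,"rz":0,"tx":0,"ty":0,"tz":16,"jaw":20},{"rx":0,"ry":0,"rz":0,"tx":0,"ty":0,"tz":7,"jaw":20},{"rx":0,"ry":0,"rz":0,"tx":6,"ty":0,"tz":0,"jaw":20},{"rx":0,"ry":0,"rz":0,"tx":6,"ty":0,"tz":0,"jaw":20},{"rx":0,"ry":0,"rz":0,"tx":6,"ty":0,"tz":0,"jaw":20},{"rx":0,"ry":0,"rz":0,"tx":6,"ty":0,"tz":0,"jaw":20},{"rx":0,"ry":0,"rz":0,"tx":6,"ty":0,"tz":0,"jaw":20},{"rx":0,"ry":0,"rz":0,"tx":6,"ty":0,"tz":0,"jaw":20},{"rx":0,"ry":0,"rz":0,"tx":0,"ty":0,"tz":0,"jaw":20}]';python3 b.py;
python3 -m pendant '[{"rx":0,"ry":0,"rz":0,"tx":6,"ty":0,"tz":0,"jaw":20},{"rx":0,"ry":0,"rz":0,"tx":6,"ty":0,"tz":0,"jaw":20},{"rx":0,"ry":0,"rz":0,"tx":6,"ty":0,"tz":0,"jaw":20},{"rx":0,"ry":0,"rz":0,"tx":3,"ty":0,"tz":0,"jaw":20},{"rx":0,"ry":0,"rz":0,"tx":0,"ty":0,"tz":0,"jaw":20}]';python3 b.py;
```

```text
time_s: 9.35
tool_pos: [0.4835, -0.3002, 0.0333]
tool_rot: [180.0, 0.1, 9.3]
force: [-5.0, 0.6, 2.5]
grip_width: 0.0202
board [-153.3   31.2] z 33.3 rot [1.8e+02 6.0e-02 9.3e+00] q [-18.8  31.   59.4 108.5 -31.2  58.7 -26.6] t 9.35 F [-4.8  1.4  2.5]
time_s: 9.77
tool_pos: [0.5037, -0.297, 0.0332]
tool_rot: [-180.0, 0.1, 9.3]
force: [-4.4, -0.9, 3.4]
grip_width: 0.0203
board [-132.9   31.2] z 33.2 rot [-1.7999e+02  8.0000e-02  9.2700e+00] q [-18.4  32.7  58.3 106.2 -32.2  59.6 -27.6] t 9.7667 F [-4.5 -0.1  3.4]
```

```bash

python3 -m pendant '[{"rx":0,"ry":0,"rz":0,"tx":3,"ty":0,"tz":0,"jaw":20},{"rx":0,"ry":0,"rz":0,"tx":0,"ty":0,"tz":0,"jaw":20},{"rx":0,"ry":0,"rz":0,"tx":0,"ty":0,"tz":0,"jaw":20}]';python3 b.py;
python3 -m pendant '[{"rx":0,"ry":0,"rz":0,"tx":2,"ty":0,"tz":0,"jaw":20},{"rx":0,"ry":0,"rz":0,"tx":0,"ty":0,"tz":0,"jaw":20},{"rx":0,"ry":0,"rz":0,"tx":0,"ty":0,"tz":0,"jaw":20}]';python3 b.py;
```

```text
time_s: 10.02
tool_pos: [0.5057, -0.2966, 0.0332]
tool_rot: [-180.0, 0.1, 9.2]
force: [-6.8, 0.3, 3.7]
grip_width: 0.0202
board [-130.8   31.2] z 33.2 rot [-1.7995e+02  1.2000e-01  9.2400e+00] q [-18.3  32.9  58.2 105.9 -32.3  59.7 -27.8] t 10.0167 F [-6.6  1.4  3.7]
time_s: 10.27
tool_pos: [0.5071, -0.2964, 0.0332]
tool_rot: [-179.9, 0.2, 9.2]
force: [-7.7, 1.4, 4.4]
grip_width: 0.0199
board [-129.4   31.2] z 33.2 rot [-1.7994e+02  1.7000e-01  9.2300e+00] q [-18.3  33.   58.2 105.7 -32.3  59.9 -27.9] t 10.2667 F [-7.3  2.6  4.4]
```

```bash

python3 -m pendant '[{"rx":0,"ry":0,"rz":0,"tx":2,"ty":0,"tz":0,"jaw":20},{"rx":0,"ry":0,"rz":0,"tx":0,"ty":0,"tz":0,"jaw":20},{"rx":0,"ry":0,"rz":0,"tx":0,"ty":0,"tz":0,"jaw":20}]';python3 b.py;
python3 -m pendant '[{"rx":0,"ry":0,"rz":0,"tx":2,"ty":0,"tz":0,"jaw":20},{"rx":0,"ry":0,"rz":0,"tx":0,"ty":0,"tz":0,"jaw":20},{"rx":0,"ry":0,"rz":0,"tx":0,"ty":0,"tz":0,"jaw":20}]';python3 b.py;
python3 - <<'E'
from m2 import *
c,P,ok,L,h=look("side","s5")
w=ok&(abs(P[:,2]-.063)<.004)&(L[:,0]>-.23)&(L[:,0]<-.003)&(L[:,1]>-.02)&(L[:,1]<.15)
l=w&(h[:,2]>110)&(h[:,1]<90); print(rect(L[w]),"lens",rect(L[l]))
cv2.imwrite("pics/s5z.png",cv2.cvtColor(cv2.resize(c["img"][220:330,210:370],None,fx=4,fy=4),cv2.COLOR_RGB2BGR))
E
```

```text
time_s: 10.52
tool_pos: [0.507, -0.2964, 0.0331]
tool_rot: [-179.9, 0.3, 9.2]
force: [-13.4, 1.3, 8.4]
grip_width: 0.0202
board [-129.4   31.2] z 33.1 rot [-179.85    0.34    9.18] q [-18.2  33.2  58.1 105.6 -32.3  60.1 -27.9] t 10.5167 F [-13.    3.5   8.4]
time_s: 10.77
tool_pos: [0.507, -0.2964, 0.0331]
tool_rot: [-179.8, 0.5, 9.1]
force: [-17.8, 0.6, 13.6]
grip_width: 0.0201
board [-129.5   31.2] z 33.1 rot [-179.78    0.52    9.14] q [-18.1  33.3  58.1 105.4 -32.2  60.3 -28. ] t 10.7667 F [-17.5   3.5  13.6]
(array([-71.7,  26.7]), array([ 59.4, 137.3], dtype=float32), -0.18) lens (array([-28.4,  29. ]), array([50.6, 50.8], dtype=float32), 1.01)
```

View pics/s5z.png

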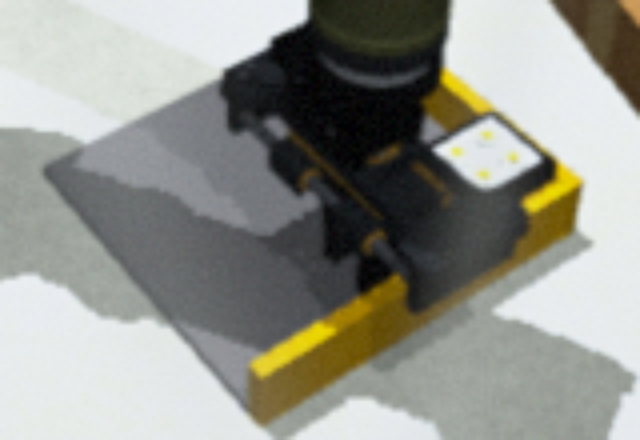

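```bash

python3 -m pendant '[{"rx":0,"ry":0,"rz":0,"tx":-10,"ty":0,"tz":0,"jaw":20},{"rx":0,"ry":0,"rz":0,"tx":-15,"ty":0,"tz":0,"jaw":20},{"rx":0,"ry":0,"rz":0,"tx":-5,"ty":0,"tz":-30,"jaw":20},{"rx":0,"ry":0,"rz":0,"tx":0,"ty":0,"tz":-38,"jaw":87},{"rx":0,"ry":0,"rz":0,"tx":0,"ty":0,"tz":-38,"jaw":87},{"rx":0,"ry":0,"rz":0,"tx":0,"ty":0,"tz":-38,"jaw":87},{"rx":0,"ry":0,"rz":0,"tx":0,"ty":0,"tz":-38,"jaw":87},{"rx":0,"ry":0,"rz":0,"tx":0,"ty":-30,"tz":-30,"jaw":87},{"rx":0,"ry":0,"rz":0,"tx":0,"ty":-38,"tz":0,"jaw":87},{"rx":0,"ry":0,"rz":0,"tx":0,"ty":-38,"tz":0,"jaw":87},{"rx":0,"ry":0,"rz":0,"tx":0,"ty":-38,"tz":0,"jaw":87},{"rx":0,"ry":0,"rz":0,"tx":0,"ty":-38,"tz":0,"jaw":87},{"rx":0,"ry":0,"rz":0,"tx":0,"ty":-38,"tz":0,"jaw":87},{"rx":0,"ry":0,"rz":0,"tx":0,"ty":-38,"tz":0,"jaw":87}]';python3 b.py;
python3 - <<'E'
from m2 import *
for n in("side","top"):
    c,P,ok,L,h=look(n,n+"6")
    w=ok&(abs(P[:,2]-.063)<.004)&(L[:,0]>-.23)&(L[:,0]<.0)&(L[:,1]>-.005)&(L[:,1]<.15)
    l=w&(h[:,2]>110)&(h[:,1]<90); print(rect(L[w]),"lens",rect(L[l]))
E
```

```text
time_s: 11.98
tool_pos: [0.4423, -0.0434, 0.2456]
tool_rot: [-179.8, -0.3, 9.3]
force: [1.6, 0.5, 0.2]
grip_width: 0.0833
board [-152.7  291.4] z 245.6 rot [-179.8    -0.32    9.29] q [-51.5 -14.2  47.  111.3  10.4  78.4 -88.2] t 11.9833 F [1.6 0.3 0.2]
(array([-59.3,  26.3]), array([ 61.8, 117.9], dtype=float32), -0.37) lens (array([-56.3,  28.1]), array([ 50.7, 107.1], dtype=float32), 0.78)
(array([-59. ,  27.6]), array([ 58.3, 116.5], dtype=float32), -0.46) lens (array([-58.4,  27.2]), array([ 44.6, 101.9], dtype=float32), 0.44)
```

View pics/side6.png

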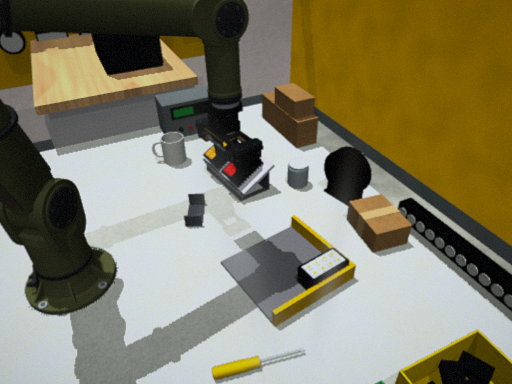

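```bash

python3 -m pendant '[{"rx":0,"ry":0,"rz":0,"tx":34,"ty":-10,"tz":0,"jaw":87},{"rx":0,"ry":0,"rz":0,"tx":34,"ty":-22,"tz":0,"jaw":87},{"rx":0,"ry":0,"rz":0,"tx":34,"ty":-22,"tz":0,"jaw":87},{"rx":0,"ry":0,"rz":0,"tx":0,"ty":-38,"tz":0,"jaw":87},{"rx":0,"ry":0,"rz":0,"tx":0,"ty":-38,"tz":0,"jaw":87},{"rx":0,"ry":0,"rz":0,"tx":0,"ty":-38,"tz":0,"jaw":87},{"rx":0,"ry":0,"rz":0,"tx":0,"ty":-38,"tz":0,"jaw":87},{"rx":0,"ry":0,"rz":0,"tx":0,"ty":-38,"tz":0,"jaw":87},{"rx":0,"ry":0,"rz":0,"tx":0,"ty":-38,"tz":0,"jaw":87},{"rx":0,"ry":0,"rz":0,"tx":0,"ty":-27,"tz":0,"jaw":87},{"rx":0,"ry":0,"rz":0,"tx":0,"ty":0,"tz":0,"jaw":87}]';python3 b.py;
```

```text
time_s: 13.0
tool_pos: [0.4908, 0.284, 0.2442]
tool_rot: [-179.8, -0.1, 9.9]
force: [-1.3, 1.1, -0.3]
grip_width: 0.0868
board [-52.1 606.7] z 244.2 rot [-1.7979e+02 -8.0000e-02  9.8500e+00] q [ -69.6    9.1   41.4   96.    -6.3   77.1 -107.3] t 13.0 F [-1.1  1.3 -0.3]
```

```bash

python3 -m pendant '[{"rx":0,"ry":0,"rz":0.7,"tx":0,"ty":0,"tz":0,"jaw":87},{"rx":0,"ry":6,"rz":0,"tx":0,"ty":0,"tz":0,"jaw":87},{"rx":0,"ry":6,"rz":0,"tx":0,"ty":0,"tz":0,"jaw":87},{"rx":0,"ry":6,"rz":0,"tx":0,"ty":0,"tz":0,"jaw":87},{"rx":0,"ry":6,"rz":0,"tx":0,"ty":0,"tz":0,"jaw":87},{"rx":0,"ry":6,"rz":0,"tx":0,"ty":0,"tz":0,"jaw":87},{"rx":0,"ry":0,"rz":0,"tx":0,"ty":0,"tz":0,"jaw":87}]';python3 b.py;
cat > am.py <<'E'
from m2 import *
from scipy.spatial.transform import Rotation as Ro
def amber(n,save):
    c,P,ok,L,h=look(n,save)
    px=np.mgrid[0:384,0:512][::-1].reshape(2,-1).T
    a=ok&(h[:,0]>10)&(h[:,0]<34)&(h[:,1]>150)&(h[:,2]>80)&(abs(P[:,0]-.53)<.07)&(abs(P[:,1]-.283)<.05)&(P[:,2]>.06)&(P[:,2]<.16)
    X=P[a]; u,s,vt=np.linalg.svd(X-X.mean(0),full_matrices=False); nn=vt[2]*np.sign(vt[2][2]); lo=vt[0]*np.sign(vt[0][0])
    q=(X-X.mean(0))@np.c_[vt[0],vt[1]]; mid=X.mean(0)+np.c_[vt[0],vt[1]]@((np.percentile(q,99.5,0)+np.percentile(q,.5,0))/2)
    print(n,a.sum(),"mid",np.round(mid,4),"mean",np.round(X.mean(0),4),"n tilt",np.degrees(np.arccos(nn[2])),"rise az",np.degrees(np.arctan2(-nn[1],-nn[0])),"long az",np.degrees(np.arctan2(lo[1],lo[0])),"ext",np.round(np.ptp(q,0),4))
    o=env.get_obs(); T=Ro.from_euler("xyz",o["tool_rot"],degrees=True).as_matrix()
    print("lens mid in tool mm",np.round((mid-o["tool_pos"])@T*1000,1),"n in tool",np.round(nn@T,3),"long in tool",np.round(lo@T,3))
E
python3 -c "
from am import *
amber('wrist','w7'); amber('top','t7'); amber('side','s7')"
```

```text
time_s: 13.58
tool_pos: [0.4892, 0.2732, 0.2405]
tool_rot: [179.9, -29.9, 8.7]
force: [-0.9, -0.2, -1.3]
grip_width: 0.0868
board [-55.5 596.3] z 240.5 rot [179.94 -29.85   8.68] q [ -75.2  -14.3   29.1  120.1   31.5   51.6 -142.1] t 13.5833 F [-1.  -0.  -1.3]
wrist 5264 mid [0.5281 0.2835 0.1121] mean [0.5305 0.2838 0.1135] n tilt 29.969575060397688 rise az 8.565458349320075 long az 8.64959384956156 ext [0.1046 0.047 ]
lens mid in tool mm [-31.6  -4.3 132. ] n in tool [-0.004 -0.    -1.   ] long in tool [ 1.    -0.001 -0.004]
top 337 mid [0.5316 0.2872 0.1123] mean [0.5405 0.2871 0.1174] n tilt 30.151108819879887 rise az 7.686686730450184 long az 0.13957076168619134 ext [0.1023 0.0535]
lens mid in tool mm [-30.9  -7.1 134.3] n in tool [-0.005 -0.008 -1.   ] long in tool [ 0.992  0.125 -0.006]
side 280 mid [0.5299 0.2854 0.1118] mean [0.5303 0.284  0.1119] n tilt 29.964481825093575 rise az 5.377472095439271 long az 5.643024569091763 ext [0.1062 0.0552]
lens mid in tool mm [-34.8  -5.4 134. ] n in tool [ 0.    -0.028 -1.   ] long in tool [ 0.999  0.04  -0.001]
```

View pics/w7.png

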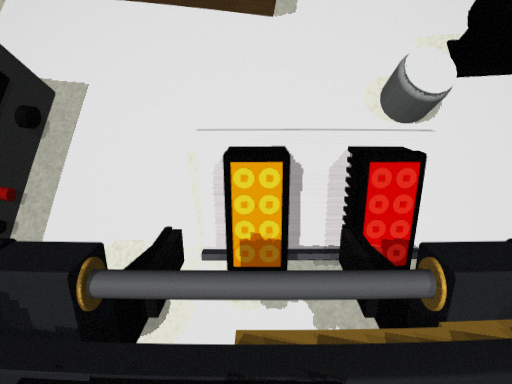

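```bash

python3 -m pendant '[{"rx":0,"ry":0,"rz":0,"tx":-16,"ty":-2,"tz":0,"jaw":87},{"rx":0,"ry":0,"rz":0,"tx":-16,"ty":-2,"tz":0,"jaw":87},{"rx":0,"ry":0,"rz":0,"tx":0,"ty":0,"tz":20,"jaw":87},{"rx":0,"ry":0,"rz":0,"tx":0,"ty":0,"tz":25,"jaw":87},{"rx":0,"ry":0,"rz":0,"tx":0,"ty":0,"tz":25,"jaw":87},{"rx":0,"ry":0,"rz":0,"tx":0,"ty":0,"tz":10,"jaw":87},{"rx":0,"ry":0,"rz":0,"tx":0,"ty":0,"tz":0,"jaw":87}]';python3 b.py;
python3 -c "
from am import *
amber('wrist','w8')"
```

```text
time_s: 14.32
tool_pos: [0.5071, 0.2792, 0.1577]
tool_rot: [179.8, -29.9, 8.3]
force: [-0.6, 0.4, -0.4]
grip_width: 0.0874
board [-36.8 599.3] z 157.7 rot [179.78 -29.9    8.34] q [ -73.1   -5.6   30.9  123.9   30.9   39.3 -143.9] t 14.3167 F [-0.6  0.5 -0.4]
wrist 8656 mid [0.5362 0.2847 0.1169] mean [0.5383 0.285  0.1181] n tilt 29.97573124454612 rise az 8.602238479410419 long az 8.826396116186613 ext [0.0863 0.0471]
lens mid in tool mm [ 4.8 -0.5 51.3] n in tool [-0.     0.004 -1.   ] long in tool [ 1.    -0.007 -0.   ]
```

View pics/w8.png

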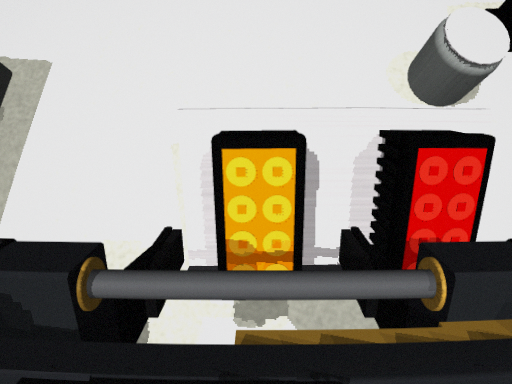

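```bash

python3 -m pendant '[{"rx":0,"ry":0,"rz":-0.3,"tx":-4,"ty":-0.5,"tz":10,"jaw":87},{"rx":0,"ry":0,"rz":0,"tx":0,"ty":0,"tz":20,"jaw":87},{"rx":0,"ry":0,"rz":0,"tx":0,"ty":0,"tz":20,"jaw":87},{"rx":0,"ry":0,"rz":0,"tx":0,"ty":0,"tz":20,"jaw":87},{"rx":0,"ry":0,"rz":0,"tx":0,"ty":0,"tz":10,"jaw":87},{"rx":0,"ry":0,"rz":0,"tx":0,"ty":0,"tz":2,"jaw":87},{"rx":0,"ry":0,"rz":0,"tx":0,"ty":0,"tz":0,"jaw":87}]' 30;python3 b.py;
python3 -c "
from h import *
cam('side','s9')"
```

```text
time_s: 14.95
tool_pos: [0.5429, 0.2874, 0.0867]
tool_rot: [179.8, -30.1, 8.8]
force: [0.8, -0.8, -0.2]
grip_width: 0.087
board [-2.000e-01  6.016e+02] z 86.7 rot [179.81 -30.06   8.83] q [ -70.9    6.2   33.7  123.7   24.9   26.8 -139.4] t 14.95 F [ 0.6 -0.9 -0.2]
```

View pics/s9.png

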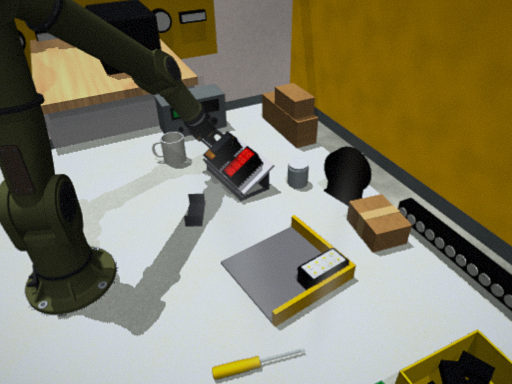

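Position matches the grasp target with no contact force; close the jaws.

```bash

python3 -m pendant '[{"rx":0,"ry":0,"rz":0,"tx":0,"ty":0,"tz":0,"jaw":70},{"rx":0,"ry":0,"rz":0,"tx":0,"ty":0,"tz":0,"jaw":62},{"rx":0,"ry":0,"rz":0,"tx":0,"ty":0,"tz":0,"jaw":50},{"rx":0,"ry":0,"rz":0,"tx":0,"ty":0,"tz":0,"jaw":50},{"rx":0,"ry":0,"rz":0,"tx":0,"ty":0,"tz":0,"jaw":50},{"rx":0,"ry":0,"rz":0,"tx":0,"ty":0,"tz":0,"jaw":50},{"rx":0,"ry":0,"rz":0,"tx":0,"ty":0,"tz":0,"jaw":50}]' 35;python3 b.py;
python3 -m pendant '[{"rx":0,"ry":0,"rz":0,"tx":0,"ty":0,"tz":-5,"jaw":50},{"rx":0,"ry":0,"rz":0,"tx":0,"ty":0,"tz":-10,"jaw":50},{"rx":0,"ry":0,"rz":0,"tx":0,"ty":0,"tz":-15,"jaw":50},{"rx":0,"ry":0,"rz":0,"tx":0,"ty":0,"tz":-20,"jaw":50},{"rx":0,"ry":0,"rz":0,"tx":0,"ty":0,"tz":-20,"jaw":50},{"rx":0,"ry":0,"rz":0,"tx":0,"ty":0,"tz":-20,"jaw":50},{"rx":0,"ry":0,"rz":0,"tx":0,"ty":0,"tz":0,"jaw":50}]';python3 b.py;
```

```text
time_s: 15.58
tool_pos: [0.5415, 0.2863, 0.0859]
tool_rot: [179.8, -30.0, 8.8]
force: [-4.4, -3.9, 5.9]
grip_width: 0.0596
board [ -1.7 600.8] z 85.9 rot [179.78 -29.96   8.84] q [ -70.9    6.1   33.7  123.9   25.    26.8 -139.4] t 15.5833 F [-4.9 -3.1  5.9]
time_s: 16.17
tool_pos: [0.4958, 0.2814, 0.1657]
tool_rot: [-180.0, -30.0, 8.8]
force: [0.6, 0.6, -4.5]
grip_width: 0.0595
board [-47.6 603.3] z 165.7 rot [-179.96  -30.05    8.84] q [ -74.4   -7.8   30.6  124.6   32.    40.8 -144.9] t 16.1667 F [ 0.7  0.5 -4.5]
```

```bash

python3 -m pendant '[{"rx":0,"ry":-4,"rz":0,"tx":5,"ty":0,"tz":-10,"jaw":50},{"rx":0,"ry":-6,"rz":0,"tx":5,"ty":0,"tz":-10,"jaw":50},{"rx":0,"ry":-6,"rz":0,"tx":5,"ty":0,"tz":-10,"jaw":50},{"rx":0,"ry":-6,"rz":0,"tx":0,"ty":0,"tz":-10,"jaw":50},{"rx":0,"ry":-5,"rz":0,"tx":0,"ty":0,"tz":-10,"jaw":50},{"rx":0,"ry":-3,"rz":0,"tx":0,"ty":0,"tz":-10,"jaw":50},{"rx":0,"ry":0,"rz":0,"tx":0,"ty":0,"tz":-10,"jaw":50},{"rx":0,"ry":0,"rz":0,"tx":0,"ty":0,"tz":0,"jaw":50}]';python3 b.py;python3 -c "
from h import *
cam('side','s10');cam('wrist','w10')"
```

```text
time_s: 16.83
tool_pos: [0.495, 0.2799, 0.2371]
tool_rot: [179.8, -0.2, 8.7]
force: [0.9, -0.1, -4.9]
grip_width: 0.0598
board [-48.7 602. ] z 237.1 rot [ 1.7976e+02 -1.6000e-01  8.7100e+00] q [ -70.2    9.8   42.7   96.4   -6.5   76.4 -107.7] t 16.8333 F [ 0.9 -0.2 -4.9]
```

View pics/w10.png

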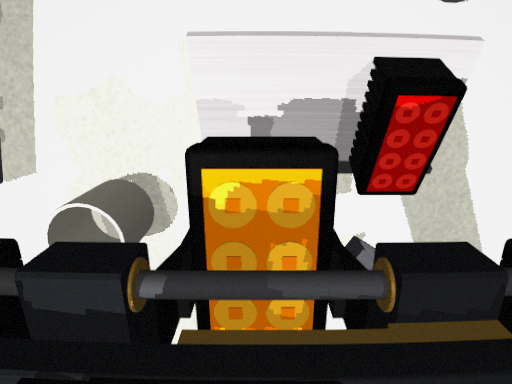

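View pics/s10.png

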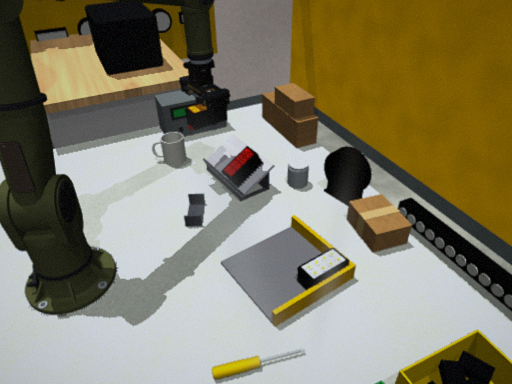

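```bash

python3 -m pendant '[{"rx":0,"ry":0,"rz":0,"tx":0,"ty":10,"tz":0,"jaw":50},{"rx":0,"ry":0,"rz":0,"tx":0,"ty":20,"tz":0,"jaw":50},{"rx":0,"ry":0,"rz":0,"tx":0,"ty":30,"tz":0,"jaw":50},{"rx":0,"ry":0,"rz":0,"tx":0,"ty":30,"tz":0,"jaw":50},{"rx":0,"ry":0,"rz":0,"tx":0,"ty":30,"tz":0,"jaw":50},{"rx":0,"ry":0,"rz":0,"tx":0,"ty":30,"tz":0,"jaw":50},{"rx":0,"ry":0,"rz":0,"tx":0,"ty":30,"tz":0,"jaw":50},{"rx":0,"ry":0,"rz":0,"tx":0,"ty":30,"tz":0,"jaw":50},{"rx":0,"ry":0,"rz":0,"tx":-3,"ty":30,"tz":0,"jaw":50},{"rx":0,"ry":0,"rz":0,"tx":-3,"ty":30,"tz":0,"jaw":50},{"rx":0,"ry":0,"rz":0,"tx":-3,"ty":30,"tz":0,"jaw":50},{"rx":0,"ry":0,"rz":0,"tx":-3,"ty":30,"tz":0,"jaw":50},{"rx":0,"ry":0,"rz":0,"tx":-3,"ty":30,"tz":0,"jaw":50},{"rx":0,"ry":0,"rz":0,"tx":-3,"ty":30,"tz":0,"jaw":50},{"rx":0,"ry":0,"rz":0,"tx":-3,"ty":30,"tz":0,"jaw":50},{"rx":0,"ry":0,"rz":0,"tx":-3,"ty":30,"tz":0,"jaw":50},{"rx":0,"ry":0,"rz":0,"tx":-3,"ty":20,"tz":0,"jaw":50},{"rx":0,"ry":0,"rz":0,"tx":0,"ty":7,"tz":0,"jaw":50},{"rx":0,"ry":0,"rz":0,"tx":0,"ty":0,"tz":0,"jaw":50}]';python3 b.py
```

```text
time_s: 18.52
tool_pos: [0.5378, -0.1983, 0.2374]
tool_rot: [179.8, 0.0, 8.5]
force: [-0.2, 0.7, -5.2]
grip_width: 0.0601
board [-83.3 123.1] z 237.4 rot [1.7984e+02 3.0000e-02 8.5200e+00] q [-34.7  14.2  61.3  96.1 -12.6  77.2 -52.8] t 18.5167 F [-0.   0.8 -5.2]
```

```bash

python3 -m pendant '[{"rx":0,"ry":0,"rz":-0.7,"tx":0,"ty":0,"tz":15,"jaw":50},{"rx":0,"ry":0,"rz":0,"tx":0,"ty":0,"tz":30,"jaw":50},{"rx":0,"ry":0,"rz":0,"tx":0,"ty":0,"tz":30,"jaw":50},{"rx":0,"ry":0,"rz":0,"tx":0,"ty":0,"tz":30,"jaw":50},{"rx":0,"ry":0,"rz":0,"tx":0,"ty":0,"tz":30,"jaw":50},{"rx":0,"ry":0,"rz":0,"tx":0,"ty":0,"tz":25,"jaw":50},{"rx":0,"ry":0,"rz":0,"tx":0,"ty":0,"tz":15,"jaw":50},{"rx":0,"ry":0,"rz":0,"tx":0,"ty":0,"tz":10,"jaw":50},{"rx":0,"ry":0,"rz":0,"tx":0,"ty":0,"tz":5,"jaw":50},{"rx":0,"ry":0,"rz":0,"tx":0,"ty":0,"tz":5,"jaw":50},{"rx":0,"ry":0,"rz":0,"tx":0,"ty":0,"tz":0,"jaw":50},{"rx":0,"ry":0,"rz":0,"tx":0,"ty":0,"tz":0,"jaw":50}]';python3 b.py;python3 -c "
from h import *
c=cam('side')
cv2.imwrite('pics/s11z.png',cv2.cvtColor(cv2.resize(c['img'][200:330,210:370],None,fx=4,fy=4),cv2.COLOR_RGB2BGR))"
```

```text
time_s: 19.52
tool_pos: [0.5406, -0.196, 0.044]
tool_rot: [179.8, -0.1, 9.5]
force: [0.1, -0.1, -5.2]
grip_width: 0.0597
board [-80.2 124.9] z 44.0 rot [ 1.7982e+02 -1.0000e-01  9.5000e+00] q [-26.2  27.2  53.  107.3 -25.4  58.  -42.9] t 19.5167 F [ 0.1 -0.1 -5.2]
```

View pics/s11z.png

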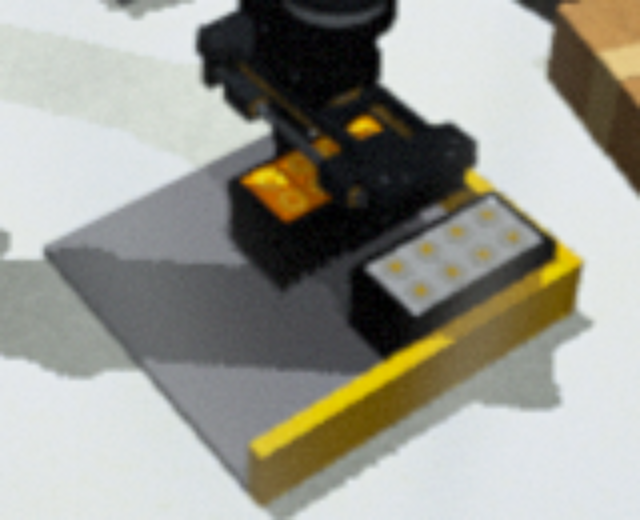

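```bash

python3 -m pendant '[{"rx":0,"ry":0,"rz":0,"tx":0,"ty":0,"tz":4,"jaw":50},{"rx":0,"ry":0,"rz":0,"tx":0,"ty":0,"tz":3,"jaw":50},{"rx":0,"ry":0,"rz":0,"tx":0,"ty":0,"tz":2,"jaw":50},{"rx":0,"ry":0,"rz":0,"tx":0,"ty":0,"tz":0,"jaw":50},{"rx":0,"ry":0,"rz":0,"tx":0,"ty":0,"tz":0,"jaw":50}]';python3 b.py
python3 -m pendant '[{"rx":0,"ry":0,"rz":0,"tx":0,"ty":0,"tz":1.5,"jaw":50},{"rx":0,"ry":0,"rz":0,"tx":0,"ty":0,"tz":0,"jaw":50},{"rx":0,"ry":0,"rz":0,"tx":0,"ty":0,"tz":0,"jaw":50}]';python3 b.py
```

```text
time_s: 19.98
tool_pos: [0.5401, -0.1959, 0.0351]
tool_rot: [179.9, -0.0, 9.5]
force: [-2.5, 1.6, 4.6]
grip_width: 0.0596
board [-80.6 125.1] z 35.1 rot [ 1.799e+02 -3.000e-02  9.500e+00] q [-25.7  27.9  52.5 107.6 -26.1  57.2 -42.4] t 19.9833 F [-2.2  2.   4.6]
time_s: 20.23
tool_pos: [0.5402, -0.1958, 0.0351]
tool_rot: [180.0, -0.0, 9.5]
force: [-7.4, 4.3, 16.7]
grip_width: 0.0596
board [-80.6 125.1] z 35.1 rot [ 1.7998e+02 -4.0000e-02  9.5200e+00] q [-25.6  28.   52.4 107.6 -26.2  57.3 -42.3] t 20.2333 F [-6.6  5.4 16.7]
```

```bash

python3 -m pendant '[{"rx":0,"ry":0,"rz":0.3,"tx":0,"ty":0,"tz":-1.5,"jaw":50},{"rx":0,"ry":0,"rz":0,"tx":4,"ty":0,"tz":0,"jaw":50},{"rx":0,"ry":0,"rz":0,"tx":5,"ty":0,"tz":0,"jaw":50},{"rx":0,"ry":0,"rz":0,"tx":5,"ty":0,"tz":0,"jaw":50},{"rx":0,"ry":0,"rz":0,"tx":3,"ty":0,"tz":0,"jaw":50},{"rx":0,"ry":0,"rz":0,"tx":0,"ty":0,"tz":0,"jaw":50},{"rx":0,"ry":0,"rz":0,"tx":0,"ty":0,"tz":0,"jaw":50}]';python3 b.py
python3 -m pendant '[{"rx":0,"ry":0,"rz":0,"tx":2,"ty":0,"tz":0,"jaw":50},{"rx":0,"ry":0,"rz":0,"tx":0,"ty":0,"tz":0,"jaw":50},{"rx":0,"ry":0,"rz":0,"tx":0,"ty":0,"tz":0,"jaw":50}]';python3 b.py
```

```text
time_s: 20.82
tool_pos: [0.5553, -0.1953, 0.0351]
tool_rot: [179.8, 0.1, 9.1]
force: [-6.9, -1.1, 8.2]
grip_width: 0.06
board [-65.5 123.2] z 35.1 rot [1.7981e+02 1.2000e-01 9.1200e+00] q [-25.   29.6  51.8 105.5 -27.   58.1 -43. ] t 20.8167 F [-7.  -0.   8.2]
time_s: 21.07
tool_pos: [0.5565, -0.1952, 0.0351]
tool_rot: [179.8, 0.2, 9.1]
force: [-9.6, -1.7, 9.1]
grip_width: 0.0597
board [-64.3 123.1] z 35.1 rot [179.83   0.18   9.09] q [-24.9  29.8  51.7 105.3 -27.   58.3 -43.1] t 21.0667 F [-9.7 -0.1  9.1]
```

```bash

python3 -m pendant '[{"rx":0,"ry":0,"rz":0,"tx":2,"ty":0,"tz":-0.5,"jaw":50},{"rx":0,"ry":0,"rz":0,"tx":0,"ty":0,"tz":0,"jaw":50},{"rx":0,"ry":0,"rz":0,"tx":0,"ty":0,"tz":0,"jaw":50}]';python3 b.py
python3 -m pendant '[{"rx":0,"ry":0,"rz":0,"tx":2,"ty":0,"tz":0,"jaw":50},{"rx":0,"ry":0,"rz":0,"tx":0,"ty":0,"tz":0,"jaw":50},{"rx":0,"ry":0,"rz":0,"tx":0,"ty":0,"tz":0,"jaw":50}]';python3 b.py
```

```text
time_s: 21.32
tool_pos: [0.5597, -0.1943, 0.0351]
tool_rot: [179.8, 0.1, 9.1]
force: [-4.6, -1.3, 4.5]
grip_width: 0.0595
board [-61.  123.5] z 35.1 rot [1.7978e+02 7.0000e-02 9.1200e+00] q [-24.9  30.   51.6 105.  -27.2  58.3 -43.2] t 21.3167 F [-4.7 -0.6  4.5]
time_s: 21.57
tool_pos: [0.5611, -0.1941, 0.0351]
tool_rot: [179.8, 0.1, 9.1]
force: [-7.4, -2.1, 6.9]
grip_width: 0.0599
board [-59.6 123.5] z 35.1 rot [1.7981e+02 1.3000e-01 9.1200e+00] q [-24.8  30.2  51.5 104.8 -27.2  58.4 -43.2] t 21.5667 F [-7.6 -0.9  6.9]
```

```bash

python3 -m pendant '[{"rx":0,"ry":0,"rz":0,"tx":2,"ty":0,"tz":0,"jaw":50},{"rx":0,"ry":0,"rz":0,"tx":0,"ty":0,"tz":0,"jaw":50},{"rx":0,"ry":0,"rz":0,"tx":0,"ty":0,"tz":0,"jaw":50}]';python3 b.py
python3 -m pendant '[{"rx":0,"ry":0,"rz":0,"tx":2,"ty":0,"tz":0,"jaw":50},{"rx":0,"ry":0,"rz":0,"tx":0,"ty":0,"tz":0,"jaw":50},{"rx":0,"ry":0,"rz":0,"tx":0,"ty":0,"tz":0,"jaw":50}]';python3 b.py
```

```text
time_s: 21.82
tool_pos: [0.5616, -0.194, 0.0351]
tool_rot: [179.9, 0.3, 9.1]
force: [-10.9, -2.2, 9.7]
grip_width: 0.0599
board [-59.1 123.5] z 35.1 rot [179.87   0.28   9.1 ] q [-24.7  30.4  51.5 104.6 -27.3  58.7 -43.3] t 21.8167 F [-11.1  -0.4   9.7]
time_s: 22.07
tool_pos: [0.5617, -0.194, 0.035]
tool_rot: [179.9, 0.5, 9.1]
force: [-15.5, -1.1, 13.6]
grip_width: 0.0596
board [-59.1 123.5] z 35.0 rot [179.94   0.47   9.06] q [-24.7  30.5  51.4 104.4 -27.3  58.9 -43.3] t 22.0667 F [-15.5   1.4  13.6]
```

```bash

python3 -m pendant '[{"rx":0,"ry":0,"rz":0,"tx":-3,"ty":0,"tz":-0.5,"jaw":50},{"rx":0,"ry":0,"rz":0,"tx":0,"ty":0,"tz":0,"jaw":66},{"rx":0,"ry":0,"rz":0,"tx":0,"ty":0,"tz":0,"jaw":72},{"rx":0,"ry":0,"rz":0,"tx":0,"ty":0,"tz":0,"jaw":74},{"rx":0,"ry":0,"rz":0,"tx":0,"ty":0,"tz":0,"jaw":74},{"rx":0,"ry":0,"rz":0,"tx":0,"ty":0,"tz":-10,"jaw":74},{"rx":0,"ry":0,"rz":0,"tx":0,"ty":0,"tz":-25,"jaw":74},{"rx":0,"ry":0,"rz":0,"tx":0,"ty":0,"tz":-35,"jaw":74},{"rx":0,"ry":0,"rz":0,"tx":0,"ty":0,"tz":-10,"jaw":74}]';python3 b.py
python3 -m pendant '[{"rx":0,"ry":0,"rz":-7,"tx":0,"ty":-20,"tz":0,"jaw":75},{"rx":0,"ry":0,"rz":-7,"tx":0,"ty":-20,"tz":0,"jaw":75},{"rx":0,"ry":0,"rz":-7,"tx":0,"ty":0,"tz":0,"jaw":75},{"rx":0,"ry":0,"rz":-7,"tx":0,"ty":0,"tz":0,"jaw":75},{"rx":0,"ry":0,"rz":-7,"tx":0,"ty":0,"tz":0,"jaw":75},{"rx":0,"ry":0,"rz":-7,"tx":0,"ty":0,"tz":0,"jaw":75},{"rx":0,"ry":0,"rz":-7,"tx":0,"ty":0,"tz":0,"jaw":75},{"rx":0,"ry":0,"rz":-7,"tx":0,"ty":0,"tz":0,"jaw":75},{"rx":0,"ry":0,"rz":-7,"tx":0,"ty":0,"tz":0,"jaw":75},{"rx":0,"ry":0,"rz":-7,"tx":0,"ty":0,"tz":0,"jaw":75},{"rx":0,"ry":0,"rz":-7,"tx":0,"ty":0,"tz":0,"jaw":75},{"rx":0,"ry":0,"rz":-7,"tx":0,"ty":0,"tz":0,"jaw":75},{"rx":0,"ry":0,"rz":-6,"tx":0,"ty":0,"tz":0,"jaw":75},{"rx":0,"ry":0,"rz":0,"tx":0,"ty":0,"tz":0,"jaw":75}]';python3 b.py
python3 - <<'E'
from m2 import *
for n in("side","top"):
    c,P,ok,L,h=look(n,n+"12")
    w=ok&(abs(P[:,2]-.063)<.004)&(L[:,0]>-.23)&(L[:,0]<.0)&(L[:,1]>-.005)&(L[:,1]<.2)
    l=w&(h[:,2]>110)&(h[:,1]<90)
    if l.sum()>9: print("lens",rect(L[l]))
    l=w&(h[:,0]>10)&(h[:,0]<34)&(h[:,1]>150)&(h[:,2]>80); 
    if l.sum()>9: print("amber",rect(L[l]))
E
```

```text
time_s: 22.82
tool_pos: [0.566, -0.1933, 0.1201]
tool_rot: [179.7, -0.4, 9.2]
force: [1.6, -0.9, 0.7]
grip_width: 0.074
board [-54.6 123.5] z 120.1 rot [179.7   -0.37   9.17] q [-28.7  24.3  55.9 100.9 -21.9  66.  -47.1] t 22.8167 F [ 1.4 -1.2  0.7]
time_s: 23.98
tool_pos: [0.555, -0.153, 0.1155]
tool_rot: [179.9, 0.2, 99.3]
force: [0.7, -0.2, 0.2]
grip_width: 0.0749
board [-59. 165.] z 115.5 rot [1.7993e+02 1.5000e-01 9.9330e+01] q [-21.   17.   39.4 103.6 -11.9  63.4  31.9] t 23.9833 F [ 0.6 -0.3  0.2]
lens (array([-57.4,  27.9]), array([ 48.8, 105. ], dtype=float32), 0.38)
amber (array([-55.5,  75.6]), array([108.7, 151.6], dtype=float32), -89.51)
lens (array([-92. ,  17.2]), array([23.9, 32.4], dtype=float32), -14.12)
```

View pics/side12.png

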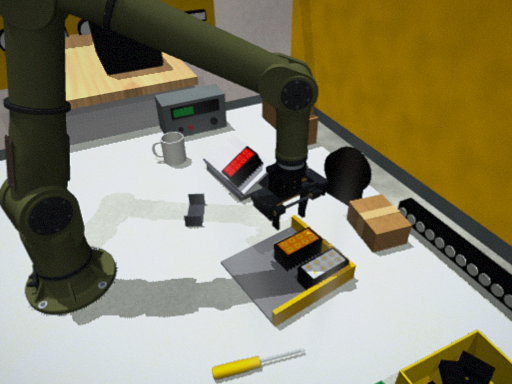

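```bash

python3 -m pendant '[{"rx":0,"ry":0,"rz":0,"tx":11,"ty":-4,"tz":0,"jaw":75},{"rx":0,"ry":0,"rz":0,"tx":0,"ty":0,"tz":30,"jaw":75},{"rx":0,"ry":0,"rz":0,"tx":0,"ty":0,"tz":30,"jaw":75},{"rx":0,"ry":0,"rz":0,"tx":0,"ty":0,"tz":18,"jaw":75},{"rx":0,"ry":0,"rz":0,"tx":0,"ty":0,"tz":5,"jaw":75},{"rx":0,"ry":0,"rz":0,"tx":0,"ty":0,"tz":0,"jaw":75}]';python3 b.py
python3 -m pendant '[{"rx":0,"ry":0,"rz":0,"tx":-6,"ty":0,"tz":0,"jaw":75},{"rx":0,"ry":0,"rz":0,"tx":-6,"ty":0,"tz":0,"jaw":75},{"rx":0,"ry":0,"rz":0,"tx":-6,"ty":0,"tz":0,"jaw":75},{"rx":0,"ry":0,"rz":0,"tx":-6,"ty":0,"tz":0,"jaw":75},{"rx":0,"ry":0,"rz":0,"tx":-5,"ty":0,"tz":0,"jaw":75},{"rx":0,"ry":0,"rz":0,"tx":-4,"ty":0,"tz":0,"jaw":75},{"rx":0,"ry":0,"rz":0,"tx":-4,"ty":0,"tz":0,"jaw":75},{"rx":0,"ry":0,"rz":0,"tx":0,"ty":0,"tz":0,"jaw":75},{"rx":0,"ry":0,"rz":0,"tx":0,"ty":0,"tz":0,"jaw":75}]';python3 b.py
```

```text
time_s: 24.58
tool_pos: [0.5476, -0.142, 0.0305]
tool_rot: [-179.8, 0.1, 99.2]
force: [-0.0, 0.3, 0.1]
grip_width: 0.075
board [-64.6 177.1] z 30.5 rot [-1.7982e+02  1.0000e-01  9.9150e+01] q [-19.7  22.5  37.1 108.5 -16.3  54.5  34.1] t 24.5833 F [0.  0.3 0.1]
time_s: 25.33
tool_pos: [0.556, -0.1788, 0.0332]
tool_rot: [179.9, 0.1, 99.2]
force: [-0.9, 5.3, 3.6]
grip_width: 0.0746
board [-62.1 139.4] z 33.2 rot [1.7986e+02 7.0000e-02 9.9200e+01] q [-15.8  24.3  37.2 106.1 -17.6  55.3  38.3] t 25.3333 F [-0.   5.4  3.6]
```

```bash

python3 -m pendant '[{"rx":0,"ry":0,"rz":0,"tx":-4,"ty":0,"tz":0,"jaw":75},{"rx":0,"ry":0,"rz":0,"tx":-3,"ty":0,"tz":0,"jaw":75},{"rx":0,"ry":0,"rz":0,"tx":-2,"ty":0,"tz":0,"jaw":75},{"rx":0,"ry":0,"rz":0,"tx":0,"ty":0,"tz":0,"jaw":75},{"rx":0,"ry":0,"rz":0,"tx":0,"ty":0,"tz":0,"jaw":75}]';python3 b.py
python3 -m pendant '[{"rx":0,"ry":0,"rz":0,"tx":-2,"ty":0,"tz":0,"jaw":75},{"rx":0,"ry":0,"rz":0,"tx":-1,"ty":0,"tz":0,"jaw":75},{"rx":0,"ry":0,"rz":0,"tx":0,"ty":0,"tz":0,"jaw":75}]';python3 b.py
python3 -m pendant '[{"rx":0,"ry":0,"rz":0,"tx":-2,"ty":0,"tz":0,"jaw":75},{"rx":0,"ry":0,"rz":0,"tx":0,"ty":0,"tz":0,"jaw":75},{"rx":0,"ry":0,"rz":0,"tx":0,"ty":0,"tz":0,"jaw":75}]';python3 b.py
```

```text
time_s: 25.75
tool_pos: [0.5573, -0.1875, 0.0329]
tool_rot: [179.9, 0.1, 99.2]
force: [-0.4, 6.4, 3.9]
grip_width: 0.0748
board [-62.3 130.6] z 32.9 rot [1.7989e+02 8.0000e-02 9.9220e+01] q [-14.8  24.8  37.2 105.5 -17.9  55.5  39.3] t 25.75 F [0.6 6.4 3.9]
time_s: 26.0
tool_pos: [0.5577, -0.1901, 0.0328]
tool_rot: [179.9, 0.0, 99.2]
force: [0.3, 6.0, 4.8]
grip_width: 0.0749
board [-62.3 128. ] z 32.8 rot [1.7991e+02 4.0000e-02 9.9230e+01] q [-14.5  24.9  37.2 105.3 -18.   55.6  39.6] t 26.0 F [1.3 5.8 4.8]
time_s: 26.25
tool_pos: [0.5577, -0.1901, 0.0328]
tool_rot: [180.0, -0.1, 99.3]
force: [-2.6, 9.7, 7.1]
grip_width: 0.0753
board [-62.4 128. ] z 32.8 rot [ 1.7997e+02 -1.3000e-01  9.9290e+01] q [-14.4  25.   37.1 105.2 -18.1  55.8  39.8] t 26.25 F [-1.  10.   7.1]
```

```bash

python3 -m pendant '[{"rx":0,"ry":0,"rz":0,"tx":-2,"ty":0,"tz":0,"jaw":75},{"rx":0,"ry":0,"rz":0,"tx":0,"ty":0,"tz":0,"jaw":75},{"rx":0,"ry":0,"rz":0,"tx":0,"ty":0,"tz":0,"jaw":75},{"rx":0,"ry":0,"rz":0,"tx":8,"ty":0,"tz":0,"jaw":75},{"rx":0,"ry":0,"rz":0,"tx":15,"ty":0,"tz":0,"jaw":75},{"rx":0,"ry":0,"rz":0,"tx":15,"ty":0,"tz":-10,"jaw":75},{"rx":0,"ry":0,"rz":0,"tx":0,"ty":0,"tz":-30,"jaw":75},{"rx":0,"ry":0,"rz":0,"tx":30,"ty":0,"tz":-30,"jaw":75},{"rx":0,"ry":0,"rz":0,"tx":38,"ty":0,"tz":-38,"jaw":75},{"rx":0,"ry":0,"rz":0,"tx":38,"ty":0,"tz":-38,"jaw":75},{"rx":0,"ry":0,"rz":0,"tx":38,"ty":-10,"tz":-20,"jaw":75},{"rx":0,"ry":0,"rz":0,"tx":38,"ty":-20,"tz":0,"jaw":75},{"rx":0,"ry":0,"rz":0,"tx":0,"ty":0,"tz":0,"jaw":75}]';python3 b.py
cat > fin.py <<'E'
from m2 import *
import sys
for n in sys.argv[2:]:
    c,P,ok,L,h=look(n,n+sys.argv[1])
    w=ok&(abs(P[:,2]-.063)<.004)&(L[:,0]>-.23)&(L[:,0]<.0)&(L[:,1]>-.006)&(L[:,1]<.18)
    print(n,"both",rect(L[w]),"z",np.round(np.percentile(P[w,2],[5,50,95]),4))
    l=w&(h[:,2]>110)&(h[:,1]<90)
    if l.sum()>9: print("white",rect(L[l]))
    l=w&(h[:,0]>10)&(h[:,0]<34)&(h[:,1]>150)&(h[:,2]>80)&(L[:,0]<-.003)&(L[:,1]>.05)
    if l.sum()>9: print("amber",rect(L[l]))
E
python3 fin.py 13 side top wrist
```

```text
time_s: 27.33
tool_pos: [0.4949, 0.0034, 0.1797]
tool_rot: [179.9, -0.1, 99.6]
force: [1.0, -0.3, -1.1]
grip_width: 0.0748
board [-93.2 329.1] z 179.7 rot [ 1.7991e+02 -1.1000e-01  9.9650e+01] q [-37.9   0.8  35.1 110.2  -0.6  69.    7.1] t 27.3333 F [ 0.9 -0.4 -1.1]
side both (array([-59.2,  56.2]), array([118.3, 120.9], dtype=float32), 89.9) z [0.0606 0.0632 0.0657]
white (array([-56.3,  28.2]), array([ 51.1, 109.1], dtype=float32), -0.22)
amber (array([-57.3,  88.7]), array([ 54.2, 107.4], dtype=float32), 0.71)
top both (array([-59.1,  57.7]), array([117.6, 118.6], dtype=float32), 89.56) z [0.0598 0.0629 0.0662]
white (array([-58.5,  27.1]), array([ 44. , 101.7], dtype=float32), -0.23)
amber (array([-59.3,  87.5]), array([ 48.7, 106.7], dtype=float32), 0.32)Traceback (most recent call last):
  File "fin.py", line 6, in <module>
    print(n,"both",rect(L[w]),"z",np.round(np.percentile(P[w,2],[5,50,95]),4))
                                           ~~~~~~~~~~~~~^^^^^^^^^^^^^^^^^^
    return _quantile_unchecked(
        a, q, axis, out, overwrite_input, method, keepdims, weights)
    return _ureduce(a,
                    func=_quantile_ureduce_func,
    ...<5 lines>...
                    overwrite_input=overwrite_input,
                    method=method)
    r = func(a, **kwargs)
    result = _quantile(arr,
                       quantiles=q,
    ...<2 lines>...
                       out=out,
                       weights=wgt)
    slices_having_nans = np.isnan(arr[-1, ...])
                                  ~~~^^^^^^^^^
IndexError: index -1 is out of bounds for axis 0 with size 0
```

```bash
python3 -c "
import cv2
a=cv2.imread('pics/side13.png')[190:340,200:380]
cv2.imwrite('pics/s13z.png',cv2.resize(a,None,fx=4,fy=4,interpolation=cv2.INTER_CUBIC))"
```

```text
(no output)
```

View pics/s13z.png

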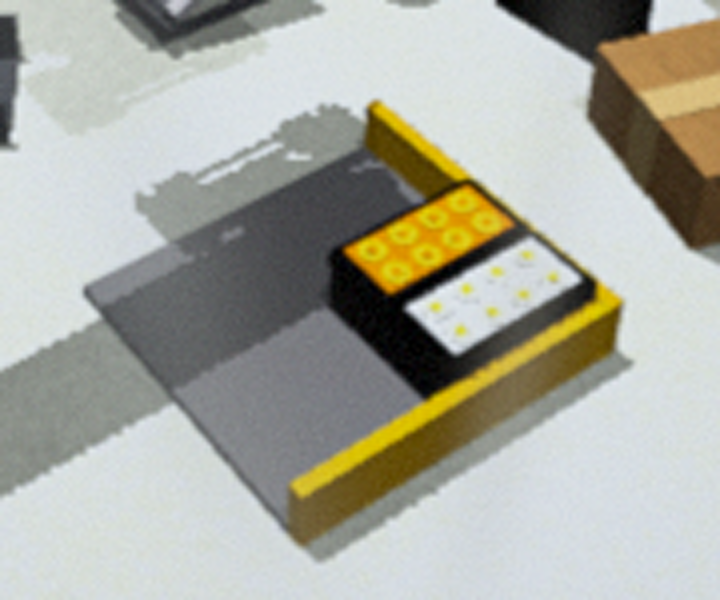

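View pics/wrist13.png

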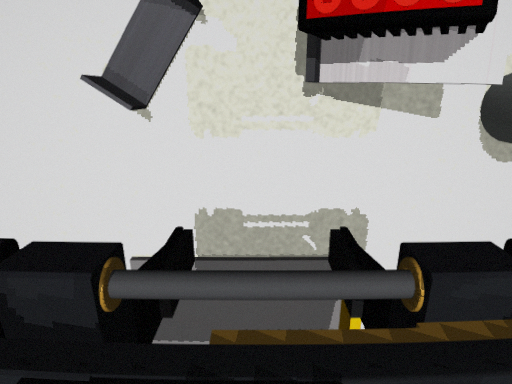

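```bash
python3 -m pendant '[{"rx":0,"ry":0,"rz":0,"tx":0,"ty":0,"tz":0,"jaw":75},{"rx":0,"ry":0,"rz":0,"tx":0,"ty":0,"tz":0,"jaw":75},{"rx":0,"ry":0,"rz":0,"tx":0,"ty":0,"tz":0,"jaw":75}]'
python3 - <<'E'
from m2 import *
c=cam("side","end"); a=cv2.imread("pics/side0.png"); b=cv2.imread("pics/end.png")
def red(i):
    h=cv2.cvtColor(i,cv2.COLOR_BGR2HSV).astype(int); m=((h[...,0]<8)|(h[...,0]>172))&(h[...,1]>150)&(h[...,2]>80); m[:, :200]=0;m[:,300:]=0; y,x=np.where(m); return x.mean(),y.mean(),len(x)
print(red(a),red(b)); print(env.get_obs()["time_s"])
print(env.sign_off())
E
```

```text
time_s: 27.73
tool_pos: [0.4974, -0.0045, 0.1784]
tool_rot: [-180.0, 0.2, 99.0]
force: [0.0, -0.8, 0.1]
grip_width: 0.075
(np.float64(238.3352435530086), np.float64(161.6676217765043), 349) (np.float64(241.80985915492957), np.float64(159.98591549295776), 142)
27.7833
the job is handed in; nothing more can be done
None
```

The job is handed in at about 28 s of the 72 s allowed. Both lamps are packed in the corner, but my check of the red lamp at the end was inconclusive.

- **White lamp:** I pushed it flush against the side fence with two open fingers, then against the end fence. Each push ended with the motion stopping and the force rising.
- **Amber lamp:** I gripped it square to the slope at 35 N and set it down on the board until it touched. I slid it to the end fence in the grip, released it, and pushed it sideways against the white lamp.

**Last checks (top and side cameras):**

| Check | Top | Side |
|---|---|---|
| White centre from corner, x / y (mm) | -58.5 / 27 | -56 / 28 |
| Amber centre from corner, x / y (mm) | -59 / 87.5 | -57 / 89 |
| Centres apart (mm) | 60.4 | 60.5 |
| Tops above table (mm) | 63 | 63 |

- **Squareness:** the lens outlines lie within 0.7° of the fences. The pair measured about 118 x 119–121 mm, against an expected 120 x 120 mm.
- **Robot clear:** it stood clear of everything, with no contact force.

**Checks that disagreed or failed:**
- **Position offset:** lamps pressed to the fence should sit at y 30 and 90, but the cameras read 1–3 mm less. The top and side views also differ by about 2 mm. I put this down to the camera calibration.
- **Red lamp:** in the last side picture only 142 of its 349 lens pixels were seen, and their centre was 3–4 pixels off. I think the arm was hiding part of it, since I never touched it, but I did not confirm that.
- **Other bystanders:** I did not measure the bracket, mug, screwdriver or can at the end.
- **Wrist camera:** its final check gave nothing because the lamps were out of its view.

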